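# Hang the cover of an instrument housing on its hinge pin

### The arm

A 7-joint arm with a two-finger parallel gripper is mounted at the origin on the work surface. World frame = base frame: x ahead of the robot, y to its left, z up, the work surface at z = 0. Lengths are in m, angles in rad, forces in N, time in s.
With the tool pointing down it reaches from about 0.4 to 0.75 m from the base axis. Payload 19.5 kg.
Tool frame: the origin (TCP) lies midway between the tips of the shut fingers; the grasp point (between the pads) lies 19 mm behind it; z points along the fingers, y is the direction in which the jaws open and shut (so a half turn about z gives the same grasp; the last joint's range is limited). The gripper opens to 85 mm and grips with 20 to 120 N. Pads are 22 mm wide; open, the fingers measure 114 mm over their backs; the gripper's body (76 mm by 85 mm) begins 54 mm behind the grasp point. The pads swing forward as they close: fully open they stand 13 mm farther back than shut.
Start: joints at [-1.338, 0.707, -0.028, 1.485, 0.022, 0.951, -0.075], TCP at [0.156, 0.553, 0.231] pointing down, gripper open.
Joint ranges: [-2.71, 2.71], [-0.32, 2.16], [-1.57, 1.52], [0, 2.45], [-1.46, 4.6], [0, 2.02], [-2.83, 2.83]. Speed limits (rad/s): [1.89, 1.89, 2.57, 2.57, 3.01, 3.01, 3.01].

### API

Orientations are given as a rotation vector (axis times angle).
In Python, from station import env, imaging gives the robot as it stands.
- The arm moves only by the tool jog_arm, never from a script. Its argument "rows" is a list of rows, each a list of 2 entries, a list of its own where there are three numbers: the shift along the world's x, y, z in cm, then the turn about the world's z in rad. A call has 1 to 12 rows; each row is the pose to reach, as a shift and turn from the pose measured when the call began; what a row does not reach only later rows make up. A row lasts 1/10 s, in which the tool goes at most 50 mm and 8.59 degrees, less where a joint would pass 70% of its speed; a pose out of reach is approached as far as the arm can. A call with a gripper value outside its range is refused whole. "gripper" is the opening, from 0 (shut) to 1 (fully open), set as the call begins (left out, the last holds). The fingers move at their own pace and stop on an object; "newtons" is the grip in N (left out, the last holds). Time passes only in rows, so rows that repeat a pose let the fingers close. It gives the time, the measured TCP pose, the force and the opening at its end, in the units of the state.
- env.read_state(): the state, without advancing time (a new reading comes with each control period).
- imaging.capture(name): name is "scene" or "top" or "wrist"; returns (picture, depth): 400x640x3 uint8, red, green, blue; 400x640 float32, m along the optical axis (not along the pixel's ray), 0 where there is no reading.
- imaging.camera_model(name): a dict with "fx", "fy", "cx", "cy" (pixels), "dist_coeffs" ([k1, k2, p1, p2, k3] as OpenCV has them; the pictures are not rectified), "eye" and "attitude" of the camera in the world. Camera axes: x right, y down, z forward; pixel columns grow to the right and rows downward; lengths in m; the calibration is good to about 2 mm. A picture is of the moment at which its call begins: read the wrist's pose just before it. camera_model takes no time and is no camera call; for the wrist camera it gives the pose at the moment of the call.
- env.finish_job(): hands the job in, once; it reports no verdict.
The state is a dict: "t": time; "q": joint angles; "qvel": joint speeds; "joint_efforts": joint torques, N m; "tcp_pos": TCP position; "eef_rot": TCP orientation; "ft_force": force on the tool from outside, world axes, zero at the start; "moment": the same for the moment, N m; "finger_gap": opening from 0.0 (shut) to 1.0 (fully open).
Only numpy, scipy, OpenCV 4.12 (cv2) and the standard library are available. Lean on these libraries where they do the work, as an engineer would, in place of code of your own. Each camera call takes 0.05 s, during which the arm holds its last target.

### The job

Set the loose blue cover level and fully seated on the open aluminium instrument housing, its hinge knuckles in line with the housing's knuckles. Then draw the red-handled hinge pin out of its storage tunnel, take it again by its handle (the V rest is there to lay it in), and thread it through all four knuckles, from the end on the robot's right, until the handle's shoulder is home against the housing. Leave the cover seated, let go of everything, and leave the other things on the bench where they are.

Things in the scene. Friction and masses are not known exactly. Their poses are not given: they have to be found in the camera images.
- housing: Open aluminium box with a circuit board inside, fixed to the bench: 100 (x) x 130 (y) x 60 mm high, walls 6 mm, opening 88 x 118 mm. Origin: centre of underside, z up, x roughly away from the robot (yaw up to 0.2 rad). Two hinge knuckles on its +x side: 30 wide, 28 high, 18 mm long, at y -60 to -42 and +42 to +60 mm, each with a 15 mm through-hole. Hinge line along y at x = 66, z = 62 mm.
- hinge_mouth (a point): Centre of the outer mouth of the housing's first knuckle hole, at its -y end (robot's right), on the hinge line; axes as the housing. The pin enters here moving along +y. Home, the handle's shoulder rests on this knuckle face and the tip is 130 mm along +y from here.
- cover_grip (a point): Centre of the black grip bar (14 x, 80 y, 12 mm z) of the loose blue cover, 180 g; x points to its knuckles, y along the bar, z up. 30 mm over the plate's top. Bar stands on two posts, 12 x 8 mm, at y +/-31 mm. On the bench the cover is level, this point 47 mm high, yaw up to 0.4 rad. Seated, this point is at x 5, y 0, z 95 mm of the housing's frame, axes alike.
- cover_hinge (a point): Middle of the cover's hinge line, 61 mm along +x and 33 mm below cover_grip; axes alike. Cover plate: 96 (x) x 130 (y) x 5 mm, centre 68 mm towards -x. Below it a lip frame, 12 mm deep, 84 x 114 mm, tapering to 77 x 107 below, drops in the opening with 2 mm play each side. Two blue knuckles, 25 mm square, 22 mm long, at y -36 to -14 and +14 to +36 mm, holes 16 mm; the loose cover yields a little to the nose.
- pin_handle (a point): Centre of the hinge pin's red handle, 18 mm square, 50 mm long. y: pin axis from handle to tip; x, z along the flat sides. Shoulder 25 mm along +y, then a round steel shank 12 mm thick, 130 mm long, round nose. 90 g, balance point about 60 mm along +y. Starts level in the tunnel, axis 39 mm over the bench, handle and half the shank under the roof, the last 66 mm of shank out.
- pin_tip (a point): End of the round nose of the hinge pin, on its axis, 155 mm from the handle's centre; axes as pin_handle.
- pin_store: Grey storage tunnel with yellow roof, fixed: 40 wide, 124 long, 62 mm high (mounting feet stick out 29 mm each side, 4 mm high). Origin on the bench under the middle of its mouth; it opens to its +y (yaw up to 0.2 rad). Inside 28 mm wide, floor at 30, roof at 58 mm; near the mouth a 3 mm high ramped saddle. The pin comes out only along +y: handle clear after 114 mm.
- rest: Orange V rest on a black foot 50 x 60 x 10 mm, fixed. Two V posts, 8 mm thick, tops 36 mm apart and 52 mm high, at y -21.5 and +21.5 mm, hold the shank along y, axis 45 mm over the bench. Origin: centre of the foot's underside; y along the V, z up; yaw up to 0.25 rad. With the handle's centre at y = -58.5 mm (tip at +96.5) the pin balances and its handle is free.
- screwdriver: Bystander: a green-handled screwdriver, 170 mm long; origin at its underside. Leave it in place.
- brush: Bystander: a small brush, 150 mm long; origin at its underside. Leave it in place.
- tape: Bystander: a beige roll of tape lying flat, 90 mm across, 22 mm high; origin at its underside. Leave it in place.
- bottle: Bystander: a clear bottle with blue cap, 44 mm across, 100 mm high; origin at its underside. Leave it in place.
- pot: Bystander: a dark steel cup, 68 mm across, 85 mm high; origin at its underside. Leave it in place.
- tray: Bystander: a blue divided parts tray, 110 x 160 x 30 mm; origin at its underside. Leave it in place.
- board: Bystander: a loose green circuit board, 80 x 100 mm, 16 mm high; origin at its underside. Leave it in place.
Things that resemble listed ones, but are neither listed nor needed, are in the scene too. Leave any pink look-alike of the part that bears cover_grip alone.

How it is judged:
On the way, in this order (a step that is already met when the one before it is completed fails the run):
1. the cover is seated level on the housing (x of cover_grip in the frame of housing between 0.001 and 0.009 m and y of cover_grip in the frame of housing between -0.004 and 0.004 m and z of cover_grip in the frame of housing between 0.093 and 0.097 m and angle between the z axis of cover_grip and the z axis of housing, either way round below 0.035 rad and angle between the x axis of cover_grip and the x axis of housing, either way round below 0.07 rad), for 0.2 s.
2. with the cover seated, the pin's nose has passed the first housing knuckle and the first cover knuckle, in line with the hinge (all of step 1 and x of pin_tip in the frame of housing between 0.062 and 0.07 m and z of pin_tip in the frame of housing between 0.058 and 0.066 m and angle between the y axis of pin_tip and the y axis of housing, either way round below 0.06 rad and y of pin_tip in the frame of housing above -0.012 m).
At the end, for the whole second after the job is handed in: Cover seated: bar centre within 4 mm sideways and 2 mm in height of its seated place, level to 2 degrees, square to 4. Pin through all four knuckles: nose within 4 mm of the hinge line, in line to 3.4 degrees, shoulder within 4 mm of the first knuckle. Both at rest and released (all of step 1 and x of pin_tip in the frame of housing between 0.062 and 0.07 m and z of pin_tip in the frame of housing between 0.058 and 0.066 m and angle between the y axis of pin_tip and the y axis of housing, either way round below 0.06 rad and y of pin_handle in the frame of housing between -0.089 and -0.081 m and linear speed of each of pin, cover below 0.02 m/s); the robot touches nothing.
It fails at once if another thing on the bench is moved more than 40 mm (distance of any of screwdriver, brush, tape, bottle, pot, tray, board from where it was at the start of the episode above 0.04 m).
It also fails if it takes over 72 s, if anything falls off the work surface, if the arm or the gripper's body presses on something with over 40 N, if the wrist force passes 120 N, or if a joint passes its speed limit or range.

## Working session

There is one attempt and no reset: what is moved stays moved. The work goes in short steps, Python scripts to look and compute and a tool call to move; the robot and the scene stay as the last step left them, time stands still between calls to the robot, and variables do not carry over. Pictures are saved under pics/ and viewed, and the job is handed in when it is done.

Besides the shell and the picture viewer there is one more tool, called after ">>>" as name([rows], argument=value, ...), one row to a line, values as JSON. jog_arm: Moves the arm, as the interface text tells. Its arguments: {"type":"object","properties":{"rows":{"type":"array"},"gripper":{"type":"number"},"newtons":{"type":"number"}},"required":["rows"]}

```bash
ls -R . | head -30; mkdir -p pics; cat > h.py <<'E'
import numpy as np, cv2
from station import env, imaging
def shot(name):
    m=imaging.camera_model(name); p,d=imaging.capture(name); return m,p,d
def K(m): return np.array([[m['fx'],0,m['cx']],[0,m['fy'],m['cy']],[0,0,1.]])
E
python3 - <<'E'
from h import *
s=env.read_state(); print(s)
for n in ['scene','top','wrist']:
    m,p,d=shot(n); print(n,m); cv2.imwrite(f'pics/{n}0.png',p[:,:,::-1]); np.savez(f'{n}0.npz',p=p,d=d,m=np.array(m,dtype=object))
E
```

```text
.:
pics

./pics:
{'t': 0.0, 'q': array([-1.33769937,  0.70708164, -0.02760561,  1.48498527,  0.02197773,
        0.95093542, -0.07548074]), 'qvel': array([ 1.11076750e-04,  5.68622340e-04,  4.81368065e-05,  3.32195308e-04,
        1.22448899e-03, -6.30693809e-04, -1.33566787e-03]), 'joint_efforts': array([-7.01583249e-04, -8.83219600e+01,  1.23452000e+00, -2.36159849e+01,
        1.68892852e-02,  6.58308607e-03,  1.21355103e-05]), 'tcp_pos': array([0.15595567, 0.5531669 , 0.23084307]), 'eef_rot': array([-4.30279771e-01, -3.11185964e+00,  1.72900896e-03]), 'ft_force': array([ 0.40405618, -0.13045899, -0.53927848]), 'moment': array([-0.00319408,  0.00469027,  0.01488888]), 'finger_gap': 0.9981294576441745}
scene {'fx': 506.5483294548388, 'fy': 506.5483294548388, 'cx': 309.9234622813952, 'cy': 197.59169542855767, 'dist_coeffs': array([-0.03792645,  0.        ,  0.        ,  0.        ,  0.        ]), 'eye': array([ 1.0384105 , -0.56804031,  1.39694579]), 'attitude': array([-2.45193118, -0.93872402,  0.27846911])}
top {'fx': 449.21005022716656, 'fy': 449.21005022716656, 'cx': 321.57364849063606, 'cy': 196.25291854901275, 'dist_coeffs': array([-0.01761495,  0.        ,  0.        ,  0.        ,  0.        ]), 'eye': array([ 0.30789864, -0.00557452,  1.23230712]), 'attitude': array([-2.1273984 ,  2.16622547, -0.12219185])}
wrist {'fx': 279.72864912535056, 'fy': 279.72864912535056, 'cx': 318.47062660699106, 'cy': 199.03063647188185, 'dist_coeffs': array([-0.02532281,  0.        ,  0.        ,  0.        ,  0.        ]), 'eye': array([0.07486544, 0.57577099, 0.37408878]), 'attitude': array([2.28426095, 1.72946751, 0.28658609])}
```

View pics/top0.png

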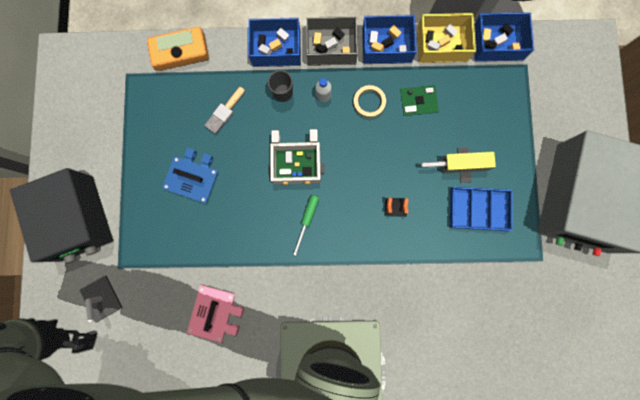

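View pics/scene0.png

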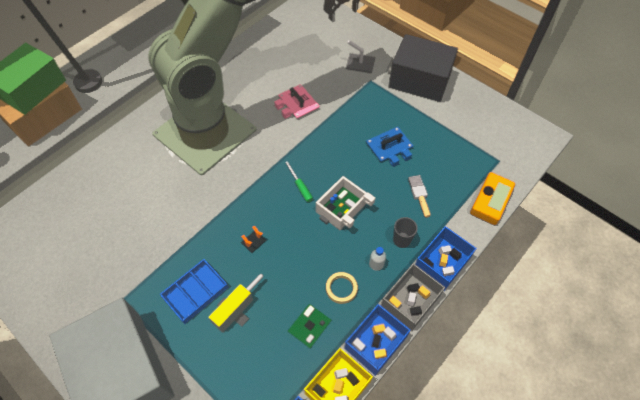

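View pics/wrist0.png

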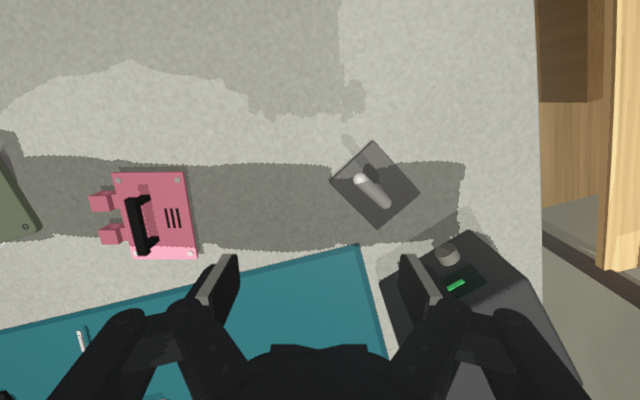

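The top view shows the blue cover at (190,175), the pink look-alike at (213,314), the housing at (296,160), the tunnel at (470,161), the V rest at (397,206). The only blue part with a black bar and two knuckles is at (190,175), and the one at (213,314) is pink, so the first is the cover. I'll confirm with enlarged crops.

```bash
python3 - <<'E'
import numpy as np,cv2
p=np.load('top0.npz',allow_pickle=True)['p'][:,:,::-1]
a=cv2.resize(p[140:212,150:250],None,fx=4,fy=4,interpolation=cv2.INTER_CUBIC)
b=cv2.resize(p[120:192,250:350],None,fx=4,fy=4,interpolation=cv2.INTER_CUBIC)
c=cv2.resize(p[135:225,375:515],None,fx=5.7,fy=3,interpolation=cv2.INTER_CUBIC)
c=cv2.resize(p[140:222,375:515],(800,290*800//800),interpolation=cv2.INTER_CUBIC)
cv2.imwrite('pics/crop1.png',np.vstack([np.hstack([a,b]),c]))
E
```

```text
(no output)
```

View pics/crop1.png

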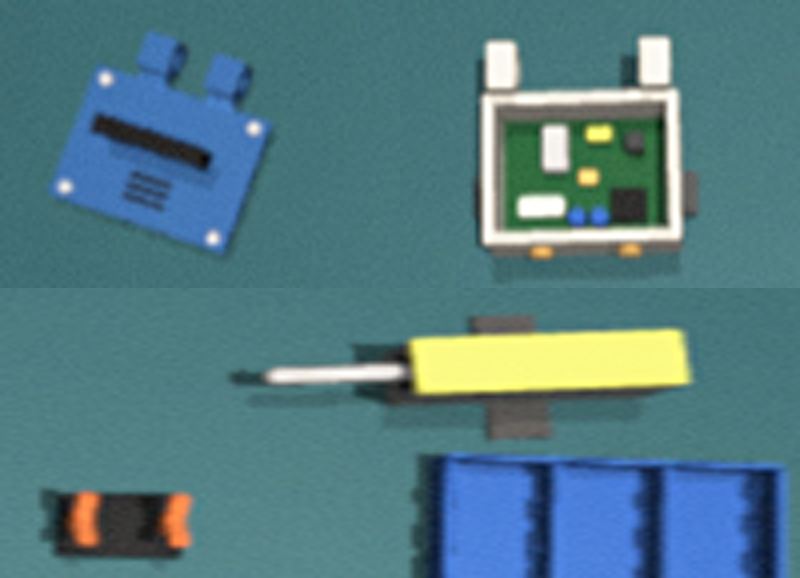

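```bash
cat >> h.py <<'E'
def Rt(m): return cv2.Rodrigues(np.array(m['attitude'],float))[0], np.array(m['eye'],float)
def rays(m,px):
    u=cv2.undistortPoints(np.asarray(px,float).reshape(-1,1,2),K(m),np.array(m['dist_coeffs'])).reshape(-1,2)
    R,e=Rt(m); d=np.c_[u,np.ones(len(u))]@R.T
    return e,d
def onz(m,px,z):
    e,d=rays(m,px); return e+d*((z-e[2])/d[:,2])[:,None]
def project(m,P):
    R,e=Rt(m); Pc=(np.asarray(P,float).reshape(-1,3)-e)@R
    return cv2.projectPoints(Pc,np.zeros(3),np.zeros(3),K(m),np.array(m['dist_coeffs']))[0].reshape(-1,2)
def cloud(m,d):
    v,u=np.mgrid[0:d.shape[0],0:d.shape[1]]
    un=cv2.undistortPoints(np.stack([u,v],-1).reshape(-1,1,2).astype(float),K(m),np.array(m['dist_coeffs'])).reshape(-1,2)
    R,e=Rt(m); P=np.c_[un,np.ones(len(un))]*d.reshape(-1,1)@R.T+e
    return P.reshape(d.shape+(3,))
def rect(xy):
    (c,wh,a)=cv2.minAreaRect(np.asarray(xy,np.float32)); return c,wh,a
def biggest(mask):
    c,_=cv2.findContours(mask.astype(np.uint8),cv2.RETR_EXTERNAL,cv2.CHAIN_APPROX_NONE); return max(c,key=cv2.contourArea).reshape(-1,2)
E
python3 - <<'E'
from h import *
for n in ['top','scene']:
    z=np.load(n+'0.npz',allow_pickle=True); p,d,m=z['p'],z['d'],z['m'].item()
    P=cloud(m,d); X,Y,Z=P[...,0],P[...,1],P[...,2]
    hsv=cv2.cvtColor(p,cv2.COLOR_RGB2HSV); H,S,V=[hsv[...,i].astype(int) for i in range(3)]
    work=(X>.25)&(X<.75)&(Y>-.6)&(Y<.6)
    print(n,'bench z',np.median(Z[work]))
    ye=(H>22)&(H<34)&(S>110)&(V>150)&work&(X<.6)
    c=biggest(ye); w=onz(m,c,.062); print(' roof',rect(w[:,:2]), 'depthz',np.median(Z[ye]))
    bl=(H>100)&(H<118)&(S>120)&(V>90)&(Y>.2)&(Y<.6)&(X>.25)&(X<.6)
    cb=biggest(bl); w=onz(m,cb,.017); print(' cover all',rect(w[:,:2]),cv2.boundingRect(cb))
    x,y,ww,hh=cv2.boundingRect(cb); box=np.zeros(H.shape,bool); box[y:y+hh,x:x+ww]=1
    bk=(V<75)&box&(Z>.035); c=biggest(bk); w=onz(m,c,.053); print(' bar',rect(w[:,:2]), np.median(Z[bk]))
    og=(H<14)&(S>150)&(V>120)&work&(Y<-.1)&(Y>-.3)&(X<.5)
    cs,_=cv2.findContours(og.astype(np.uint8),cv2.RETR_EXTERNAL,cv2.CHAIN_APPROX_NONE)
    for c in cs:
        if len(c)>8: w=onz(m,c.reshape(-1,2),.048); print(' post',w[:,:2].mean(0),len(c))
    hz=(Z>.055)&(Z<.09)&(abs(Y-.07)<.13)&(X>.35)&(X<.58)&(S<60)&(V>130)
    P2=P[hz&(Z<.066)]; print(' rim cloud',rect(P2[:,:2]), np.median(P2[:,2]))
E
```

```text
top bench z 0.0009859066593839172
 roof ((0.5490136742591858, -0.3836387097835541), (0.04284548759460449, 0.12596839666366577), 1.940787672996521) depthz 0.06184620821974263
 cover all ((0.536989688873291, 0.37035471200942993), (0.133581280708313, 0.131303608417511), 70.70568084716797) (162, 151, 56, 53)
 bar ((0.5265895128250122, 0.37167227268218994), (0.07904154062271118, 0.011056683957576752), 70.51132202148438) 0.051816371765425195
 post [ 0.43359968 -0.20879265] 30
 post [ 0.43572015 -0.16729602] 32
 rim cloud ((0.5419232845306396, 0.08156517148017883), (0.12857653200626373, 0.07402875274419785), 89.13214874267578) 0.05962559799087175
scene bench z 0.0013794306675016799
 roof ((0.5500226616859436, -0.3828008472919464), (0.042427726089954376, 0.1261003613471985), 2.0810468196868896) depthz 0.060954791022714394
 cover all ((0.5395769476890564, 0.37048250436782837), (0.13422393798828125, 0.13510887324810028), 70.1522216796875) (366, 127, 47, 40)
 bar ((0.5318555235862732, 0.36948922276496887), (0.07824956625699997, 0.019242214038968086), 70.86600494384766) 0.05064316767036481
 post [ 0.43724513 -0.21108197] 41
 post [ 0.43797842 -0.16933729] 38
 rim cloud ((0.5420291423797607, 0.08243299275636673), (0.1350182443857193, 0.07335873693227768), 89.67938995361328) 0.058992322725358814
```

>>> jog_arm([
  [[37.1,-18.1,-3],-1.637],
  [[37.1,-18.1,-3],-1.637],
  [[37.1,-18.1,-3],-1.637],
  [[37.1,-18.1,-3],-1.637],
  [[37.1,-18.1,-3],-1.637],
  [[37.1,-18.1,-3],-1.637],
  [[37.1,-18.1,-3],-1.637],
  [[37.1,-18.1,-3],-1.637],
  [[37.1,-18.1,-3],-1.637],
  [[37.1,-18.1,-3],-1.637],
  [[37.1,-18.1,-3],-1.637],
  [[37.1,-18.1,-3],-1.637],
])

```text
t: 1.35
tcp_pos: [0.5268, 0.3723, 0.2005]
eef_rot: [-2.568, -1.809, 0.002]
ft_force: [-0.3, 1.0, -0.5]
finger_gap: 1.004
```

```bash
python3 - <<'E'
from h import *
s=env.read_state(); print(s['t'],s['tcp_pos'],s['eef_rot'],s['q'])
m,p,d=shot('wrist'); print(m['eye'],m['attitude'],Rt(m)[0][:,2])
cv2.imwrite('pics/w1.png',p[:,:,::-1]); np.savez('w1.npz',p=p,d=d,m=np.array(m,dtype=object))
E
```

```text
1.35 [0.52680424 0.37226664 0.20054968] [-2.56804976e+00 -1.80899293e+00  1.87081956e-03] [-0.82183818  0.88666863  0.381176    1.24434395 -0.33469659  1.07287884
 -0.7522262 ]
[0.55405502 0.45059738 0.34368317] [ 2.77477009 -0.48093325 -0.08151628] [-0.10989907 -0.30418657 -0.94625194]
```

View pics/w1.png

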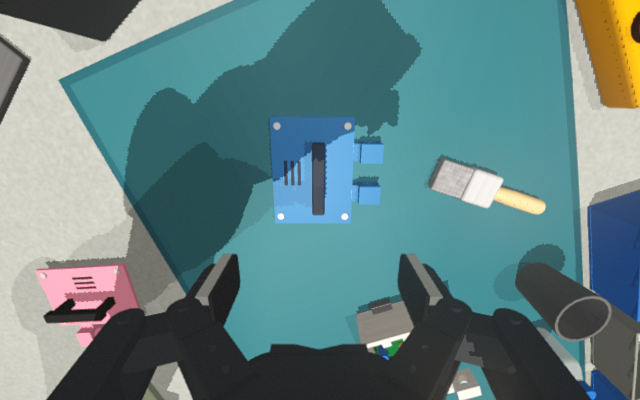

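The wrist view shows the blue cover with its bar at (319,178) and knuckles at (369,152) and (368,192). I'll measure the bar against the top view.

```bash
cat >> h.py <<'E'
def yawtool(s):
    R=cv2.Rodrigues(np.array(s['eef_rot'],float))[0]; return np.arctan2(R[1,1],R[0,1])
E
python3 - <<'E'
from h import *
z=np.load('w1.npz',allow_pickle=True); p,d,m=z['p'],z['d'],z['m'].item()
s=env.read_state(); print('toolyaw',yawtool(s))
hsv=cv2.cvtColor(p,cv2.COLOR_RGB2HSV); H,S,V=[hsv[...,i].astype(int) for i in range(3)]
box=np.zeros(H.shape,bool); box[100:240,260:400]=1
bk=box&(V<60); bk[:, :305]=0
c=biggest(bk); print(cv2.boundingRect(c)); w=onz(m,c,.053); r=rect(w[:,:2]); print('bar',r)
P=cloud(m,d); q=P[bk]; q=q[(q[:,2]>.045)]; print('barcloud',rect(q[:,:2]),np.median(q[:,2]))
bl=box&(H>100)&(H<122)&(S>110); q=P[bl]; 
q1=q[(q[:,2]>.01)&(q[:,2]<.022)]; print('plate',rect(q1[:,:2]),np.median(q1[:,2]))
q2=P[bl&(P[...,2]>.022)]; 
w=onz(m,[[276.5,126],[348,126],[281,216],[345,216]],.0175); print(w, w.mean(0), np.arctan2(*(w[0]-w[2]+w[1]-w[3])[[0,1]]))
E
```

```text
toolyaw -0.33788411832682436Traceback (most recent call last):
  File "<stdin>", line 7, in <module>
  File "h.py", line 24, in biggest
    c,_=cv2.findContours(mask.astype(np.uint8),cv2.RETR_EXTERNAL,cv2.CHAIN_APPROX_NONE); return max(c,key=cv2.contourArea).reshape(-1,2)
                                                                                                ~~~^^^^^^^^^^^^^^^^^^^^^^^
ValueError: max() iterable argument is empty
```

```bash
python3 - <<'E'
from h import *
z=np.load('w1.npz',allow_pickle=True); p,d,m=z['p'],z['d'],z['m'].item()
print(p[178,305:335].tolist())
hsv=cv2.cvtColor(p,cv2.COLOR_RGB2HSV); H,S,V=[hsv[...,i].astype(int) for i in range(3)]
box=np.zeros(H.shape,bool); box[100:240,260:400]=1
bk=box&(V<100); bk[:, :305]=0
c=biggest(bk); print(cv2.boundingRect(c)); w=onz(m,c,.053); r=rect(w[:,:2]); print('bar',r)
P=cloud(m,d); q=P[bk]; q=q[(q[:,2]>.045)]; print('barcloud',rect(q[:,:2]),np.median(q[:,2]))
bl=box&(H>100)&(H<122)&(S>110); q=P[bl]; 
q1=q[(q[:,2]>.01)&(q[:,2]<.022)]; print('plate',rect(q1[:,:2]),np.median(q1[:,2]))
w=onz(m,[[276.5,126],[348,126],[281,216],[345,216]],.0175); print(w, w.mean(0), np.arctan2(*(w[0]-w[2]+w[1]-w[3])[[0,1]]))
E
```

```text
[[106, 169, 218], [105, 169, 216], [106, 169, 217], [108, 169, 218], [107, 169, 218], [109, 171, 220], [104, 167, 218], [61, 82, 111], [77, 81, 89], [85, 90, 97], [83, 90, 96], [83, 89, 99], [83, 89, 98], [85, 90, 99], [84, 88, 98], [85, 89, 99], [81, 88, 97], [80, 87, 95], [75, 81, 91], [55, 68, 94], [50, 104, 154], [66, 124, 176], [112, 182, 233], [114, 183, 234], [114, 182, 234], [113, 182, 233], [115, 183, 234], [113, 181, 233], [114, 182, 234], [112, 182, 233]]
(312, 143, 13, 71)
bar ((0.5274292230606079, 0.3781983256340027), (0.07747659087181091, 0.012599587440490723), 70.68331146240234)
barcloud ((0.5336918234825134, 0.3960476517677307), (0.11642974615097046, 0.012629787437617779), 70.67914581298828) 0.05361304446577203
plate ((0.5350199341773987, 0.3734408915042877), (0.1299298256635666, 0.12815412878990173), 70.29733276367188) 0.017670213622091258
[[0.50082018 0.44415402 0.0175    ]
 [0.57713941 0.41684506 0.0175    ]
 [0.46412983 0.34034776 0.0175    ]
 [0.54001748 0.31325576 0.0175    ]] [0.52052672 0.37865065 0.0175    ] 0.3419221159140161
```

>>> jog_arm([
  [[0,0.1,-5],0],
  [[0,0.1,-10],0],
  [[0,0.1,-14],0],
  [[0,0.1,-17.1],0],
  [[0,0.1,-17.1],0],
  [[0,0.1,-17.1],0],
], gripper=1)

```text
t: 2.0
tcp_pos: [0.5271, 0.3735, 0.0306]
eef_rot: [-2.561, -1.819, 0.001]
ft_force: [0.6, -0.3, 0.1]
finger_gap: 1.004
```

>>> jog_arm([
  [[0,0,0],0],
  [[0,0,0],0],
  [[0,0,0],0],
  [[0,0,0],0],
  [[0,0,0],0],
  [[0,0,0],0],
  [[0,0,0],0],
  [[0,0,0],0],
], gripper=0, newtons=60)

```text
t: 2.8
tcp_pos: [0.5272, 0.3735, 0.031]
eef_rot: [-2.561, -1.819, 0.0]
ft_force: [-1.7, -0.4, 6.3]
finger_gap: 0.148
```

Gripped at about 13 mm opening. I'll lift, then measure the housing in the first top and scene pictures.

>>> jog_arm([
  [[0,0,4],0],
  [[0,0,8],0],
  [[0,0,12],0],
  [[0,0,15],0],
  [[0,0,15],0],
  [[0,0,15],0],
])

```text
t: 3.4
tcp_pos: [0.527, 0.3736, 0.1807]
eef_rot: [-2.56, -1.819, 0.001]
ft_force: [-0.8, 0.2, -3.0]
finger_gap: 0.152
```

```bash
python3 - <<'E'
from h import *
print(env.read_state()['ft_force'])
m,p,d=shot('wrist'); cv2.imwrite('pics/w2.png',p[:,:,::-1]); np.savez('w2.npz',p=p,d=d,m=np.array(m,dtype=object))
for n in ['top','scene']:
    z=np.load(n+'0.npz',allow_pickle=True); p,d,m=z['p'],z['d'],z['m'].item()
    P=cloud(m,d); X,Y,Z=P[...,0],P[...,1],P[...,2]
    g=(S:=cv2.cvtColor(p,cv2.COLOR_RGB2HSV))[...,1]
    near=(abs(Y-.08)<.1)&(X>.42)&(X<.66)
    rim=near&(Z>.052)&(Z<.068)&(g<70)
    c=biggest(cv2.morphologyEx(rim.astype(np.uint8),cv2.MORPH_CLOSE,np.ones((3,3))))
    w=onz(m,c,.060); print(n,'rim contour',rect(w[:,:2]),cv2.boundingRect(c)); q=P[rim]; print('  rim cloud',rect(q[:,:2]))
    kn=near&(Z>.070)&(Z<.085)&(g<70)
    cs,_=cv2.findContours(kn.astype(np.uint8),cv2.RETR_EXTERNAL,cv2.CHAIN_APPROX_NONE)
    for c in cs:
        if len(c)>8: 
            w=onz(m,c.reshape(-1,2),.076); print('  kn',rect(w[:,:2]))
    a=np.load(n+'0.npz',allow_pickle=True)['p'][:,:,::-1]
    u=project(m,[.53,.08,.06])[0].astype(int)
    b=a[u[1]-42:u[1]+42,u[0]-56:u[0]+56]; cv2.imwrite(f'pics/h_{n}.png',cv2.resize(b,None,fx=7,fy=7,interpolation=cv2.INTER_CUBIC)); print(u)
E
```

```text
[-0.76466045  0.22172723 -2.96615978]
top rim contour ((0.5692488551139832, 0.08094961196184158), (0.1282253861427307, 0.13034921884536743), 89.87954711914062) (271, 133, 49, 49)
  rim cloud ((0.5707919001579285, 0.08122327923774719), (0.12860126793384552, 0.1313050538301468), 89.73908996582031)
  kn ((0.6208133697509766, 0.13229109346866608), (0.015951042994856834, 0.030158881098031998), 89.77357482910156)
  kn ((0.6213043928146362, 0.03159148618578911), (0.01590179279446602, 0.029983047395944595), 89.1226806640625)
[295 170]
scene rim contour ((0.5729392766952515, 0.08009625971317291), (0.1335643082857132, 0.13559989631175995), 0.419285386800766) (315, 176, 60, 52)
  rim cloud ((0.5725422501564026, 0.08231087774038315), (0.13378143310546875, 0.13574238121509552), 0.16335301101207733)
  kn ((0.6240691542625427, 0.030229372903704643), (0.03297393023967743, 0.020902574062347412), 0.27810969948768616)
  kn ((0.6227822303771973, 0.13197247684001923), (0.022033967077732086, 0.02937922067940235), 89.24712371826172)
[334 193]
```

View pics/w2.png

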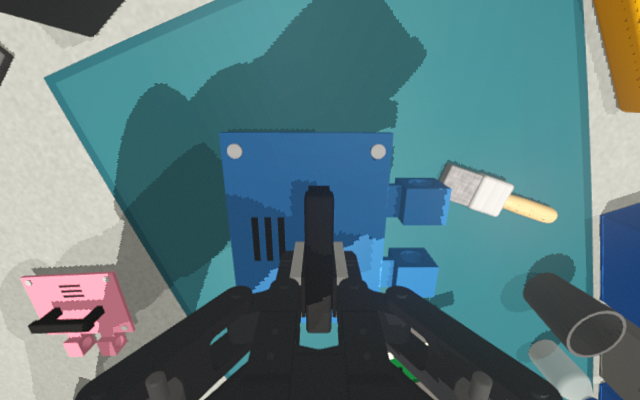

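View pics/h_top.png

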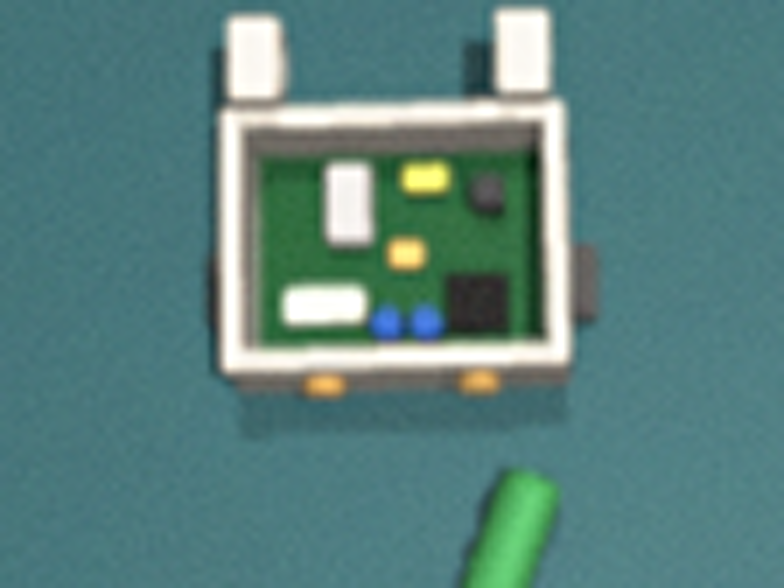

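View pics/h_scene.png

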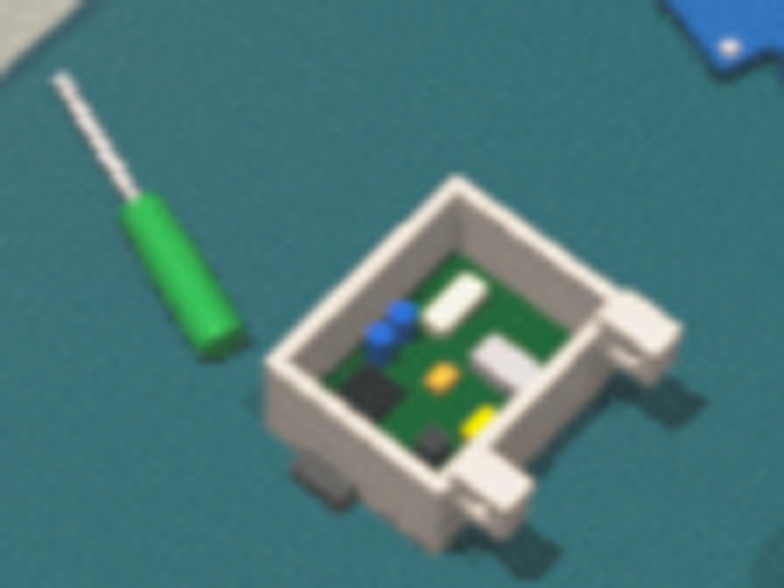

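```bash
python3 - <<'E'
from h import *
z=np.load('top0.npz',allow_pickle=True); m=z['m'].item()
def pk(l): return (np.array(l)+.5)/7-.5+[239,128]
w=onz(m,pk([[220,106],[563,98],[570,363],[220,373]]),.06)
print(w.round(4),w.mean(0)); 
print('yaws', [np.arctan2(-(a-b)[0],(a-b)[1]) for a,b in [(w[0],w[1]),(w[3],w[2])]],[np.arctan2((a-b)[1],(a-b)[0]) for a,b in [(w[0],w[3]),(w[1],w[2])]])
k=onz(m,pk([[255,57],[523,51]]),.076); print(k, k.mean(0),np.arctan2(-(k[0]-k[1])[0],(k[0]-k[1])[1]))
zs=np.load('scene0.npz',allow_pickle=True); ms=zs['m'].item()
def pks(l): return (np.array(l)+.5)/7-.5+[334-56,193-42]
w=onz(ms,pks([[457,177],[268,360],[443,487]]),.06); print('scene corners BL,BR,TR',w.round(4))
z=np.load('w2.npz',allow_pickle=True); m=z['m'].item()
P=cloud(m,z['d'])
for u,v in [(250,170),(350,170),(280,230),(345,230),(420,190),(420,260)]: print((u,v),P[v,u].round(4))
w=onz(m,[[234.5,151.5],[378,151.5]],.168); print(w)
E
```

```text
[[0.6083 0.1477 0.06  ]
 [0.6086 0.0163 0.06  ]
 [0.5059 0.0153 0.06  ]
 [0.5047 0.1479 0.06  ]] [0.55686041 0.08177295 0.06      ]
yaws [np.float64(0.0022811433145749284), np.float64(0.009005152688168757)] [np.float64(-0.0018056982914358142), np.float64(0.009547123272266178)]
[[0.62289898 0.13227009 0.076     ]
 [0.62300654 0.0307964  0.076     ]] [0.62295276 0.08153325 0.076     ] 0.0010599583695487314
scene corners BL,BR,TR [[0.5084 0.148  0.06  ]
 [0.5086 0.0195 0.06  ]
 [0.6067 0.0222 0.06  ]]
(250, 170) [0.5045 0.4311 0.1671]
(350, 170) [0.5586 0.4122 0.1671]
(280, 230) [0.5535 0.452  0.3239]
(345, 230) [0.5446 0.377  0.1667]
(420, 190) [0.5914 0.3914 0.1771]
(420, 260) [0.5851 0.3365 0.1607]
[[0.50087231 0.4437311  0.168     ]
 [0.57646015 0.41737691 0.168     ]]
```

>>> jog_arm([
  [[3.5,-29.1,0],0.34],
  [[3.5,-29.1,0],0.34],
  [[3.5,-29.1,0],0.34],
  [[3.5,-29.1,0],0.34],
  [[3.5,-29.1,0],0.34],
  [[3.5,-29.1,0],0.34],
  [[3.5,-29.1,0],0.34],
  [[3.5,-29.1,-4],0.34],
  [[3.5,-29.1,-7],0.34],
  [[3.5,-29.1,-7],0.34],
  [[3.5,-29.1,-7],0.34],
])

```text
t: 4.55
tcp_pos: [0.5616, 0.0824, 0.1099]
eef_rot: [-2.216, -2.226, 0.005]
ft_force: [0.5, -0.2, -1.6]
finger_gap: 0.152
```

```bash
python3 - <<'E'
from h import *
s=env.read_state(); print(s['tcp_pos'],yawtool(s))
out=[]
for n in ['wrist','scene']:
    m,p,d=shot(n); cv2.imwrite(f'pics/{n}3.png',p[:,:,::-1]); np.savez(n+'3.npz',p=p,d=d,m=np.array(m,dtype=object))
    if n=='scene':
        u=project(m,[.557,.082,.08])[0].astype(int); b=p[u[1]-50:u[1]+50,u[0]-65:u[0]+65,::-1]; cv2.imwrite('pics/s3c.png',cv2.resize(b,None,fx=6,fy=6,interpolation=cv2.INTER_CUBIC))
E
```

```text
[0.56155868 0.08241107 0.10987682] 0.004662811811992803
```

View pics/wrist3.png

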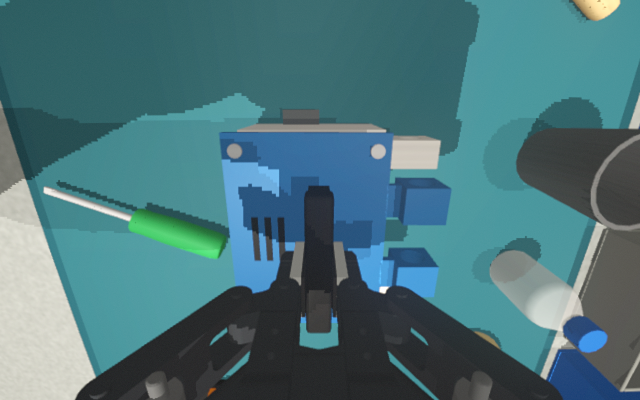

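View pics/s3c.png

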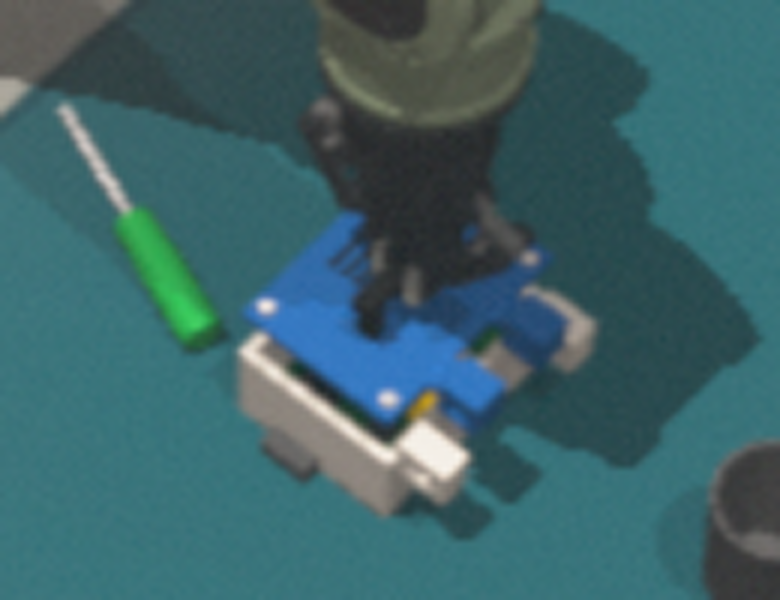

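```bash
python3 - <<'E'
from h import *
z=np.load('wrist3.npz',allow_pickle=True); p,m=z['p'],z['m'].item()
b=p[95:310,205:465,::-1]; cv2.imwrite('pics/w3c.png',cv2.resize(b,None,fx=3,fy=2.8,interpolation=cv2.INTER_CUBIC))
P=cloud(m,z['d']); print(P[170,250],P[170,350])
print(onz(m,[[221,133],[391,133]],.0965))
print(onz(m,[[244,126],[384,126]],.06))
E
```

```text
[0.52115807 0.12951275 0.09655916] [0.57825937 0.12992888 0.09713112]
[[0.50664288 0.15022866 0.0965    ]
 [0.59998739 0.1506443  0.0965    ]]
[[0.51008952 0.15124202 0.06      ]
 [0.60408298 0.15168498 0.06      ]]
```

View pics/w3c.png

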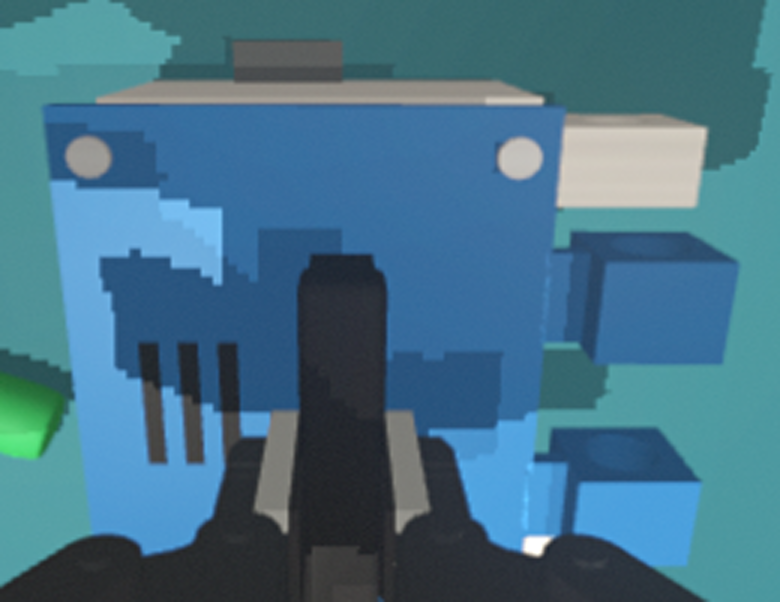

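```bash
python3 - <<'E'
from h import *
z=np.load('wrist3.npz',allow_pickle=True); p,m=z['p'],z['m'].item()
f=lambda l:np.array(l)/[3,2.8]+[205,95]-.33
print('base',onz(m,f([[127,80],[500,80]]),.0))
print('kn cover top', onz(m,f([[570,233],[687,233],[737,262],[590,275]]),.0959-.0165+.0125+.001))
print('kn hous top near edge', onz(m,f([[706,127]]),.076))
print('kn hous low', onz(m,f([[697,207]]),.076))
P=cloud(m,z['d']); 
for u,v in [(405,142),(430,142),(405,160),(430,160),(425,190),(425,210),(420,255)]: print(u,v,P[v,u].round(4))
E
```

```text
base [[0.49722385 0.14909241 0.        ]
 [0.60631334 0.14957769 0.        ]]
kn cover top [[0.60532005 0.1243727  0.0929    ]
 [0.62847661 0.12452966 0.0929    ]
 [0.63942852 0.11820814 0.0929    ]
 [0.61019908 0.11511161 0.0929    ]]
kn hous top near edge [[0.6363284  0.14463154 0.076     ]]
kn hous low [[0.63697331 0.12637892 0.076     ]]
405 142 [0.6144 0.1432 0.076 ]
430 142 [0.6296 0.1435 0.0775]
405 160 [0.6151 0.1321 0.0775]
430 160 [0.6317 0.1319 0.0759]
425 190 [0.6197 0.1205 0.1045]
425 210 [0.6214 0.1084 0.1039]
420 255 [0.6289 0.0697 0.0876]
```

>>> jog_arm([
  [[0,-0.1,-1.0],0],
  [[0,-0.1,-1.8],0],
  [[0,-0.1,-2.2],0],
  [[0,-0.1,-2.6],0],
  [[0,-0.1,-3.0],0],
  [[0,-0.1,-3.1],0],
  [[0,-0.1,-3.1],0],
])

```text
t: 5.35
tcp_pos: [0.5622, 0.0815, 0.08]
eef_rot: [2.216, 2.226, -0.001]
ft_force: [-0.1, -0.1, -1.6]
finger_gap: 0.151
```

>>> jog_arm([
  [[0,0,-0.15],0],
  [[0,0,-0.3],0],
  [[0,0,-0.3],0],
])

```text
t: 5.65
tcp_pos: [0.5624, 0.0815, 0.0789]
eef_rot: [2.216, 2.226, 0.001]
ft_force: [-10.6, -0.9, 37.7]
finger_gap: 0.149
```

>>> jog_arm([
  [[0,0,0.2],0],
  [[0,0,0.2],0],
])

```text
t: 5.85
tcp_pos: [0.5627, 0.0816, 0.0814]
eef_rot: [2.215, 2.225, 0.002]
ft_force: [1.1, -0.0, -1.7]
finger_gap: 0.148
```

>>> jog_arm([
  [[0,0,0],0],
  [[0,0,0],0],
  [[0,0,0],0],
  [[0,0,0],0],
  [[0,0,0],0],
], gripper=1)

```text
t: 6.35
tcp_pos: [0.5627, 0.0815, 0.0814]
eef_rot: [2.215, 2.225, 0.002]
ft_force: [-1.1, -0.8, -0.4]
finger_gap: 0.974
```

>>> jog_arm([
  [[0,0,5],0],
  [[0,0,10],0],
  [[0,0,15],0],
  [[0,-6,16],0],
  [[0,-9,16],0],
  [[0,-9,16],0],
])

```text
t: 6.95
tcp_pos: [0.5625, -0.0143, 0.2422]
eef_rot: [2.22, 2.216, 0.0]
ft_force: [0.9, 0.3, -0.1]
finger_gap: 0.997
```

```bash
python3 - <<'E'
from h import *
s=env.read_state(); print(s['tcp_pos'],yawtool(s))
m,p,d=shot('wrist'); cv2.imwrite('pics/w4.png',p[:,:,::-1]); np.savez('w4.npz',p=p,d=d,m=np.array(m,dtype=object))
E
```

```text
[ 0.56253039 -0.01425052  0.24221028] -0.001881536536158945
```

View pics/w4.png

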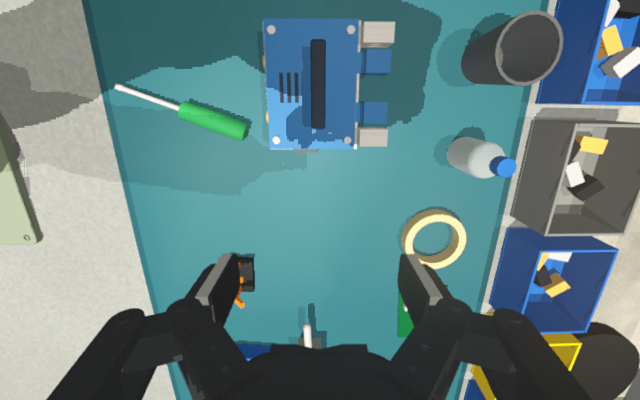

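The cover sits on the housing at (311,85), its blue knuckles at (376,60) and (374,113) in line with the white ones at (379,33) and (373,137). I'll check the heights, and measure the hinge line and the pin.

```bash
python3 - <<'E'
from h import *
z=np.load('w4.npz',allow_pickle=True); p,d,m=z['p'],z['d'],z['m'].item()
P=cloud(m,d)
for u,v in [(275,45),(345,45),(290,135),(345,130),(318,60),(318,110),(378,33),(376,60),(374,112),(373,135)]: print((u,v),np.median(P[v-2:v+3,u-2:u+3].reshape(-1,3),0).round(4))
hsv=cv2.cvtColor(p,cv2.COLOR_RGB2HSV)
b=p[10:160,255:410,::-1]; cv2.imwrite('pics/w4c.png',cv2.resize(b,None,fx=4,fy=4,interpolation=cv2.INTER_CUBIC))
t,pt,dt=shot('top'); b=pt[120:190,250:520,::-1]; np.savez('top4.npz',p=pt,d=dt,m=np.array(t,dtype=object)); cv2.imwrite('pics/top4.png',cv2.resize(pt[120:190,360:520,::-1],None,fx=5,fy=5,interpolation=cv2.INTER_CUBIC))
E
```

```text
(275, 45) [0.518  0.1259 0.0655]
(345, 45) [0.5895 0.1257 0.066 ]
(290, 135) [0.5303 0.0353 0.0656]
(345, 130) [0.5918 0.0406 0.0659]
(318, 60) [0.5618 0.1071 0.1019]
(318, 110) [0.5617 0.0629 0.1017]
(378, 33) [0.6206 0.1347 0.0768]
(376, 60) [0.6203 0.1104 0.0754]
(374, 112) [0.6211 0.0602 0.0751]
(373, 135) [0.6213 0.0363 0.0769]
```

View pics/w4c.png

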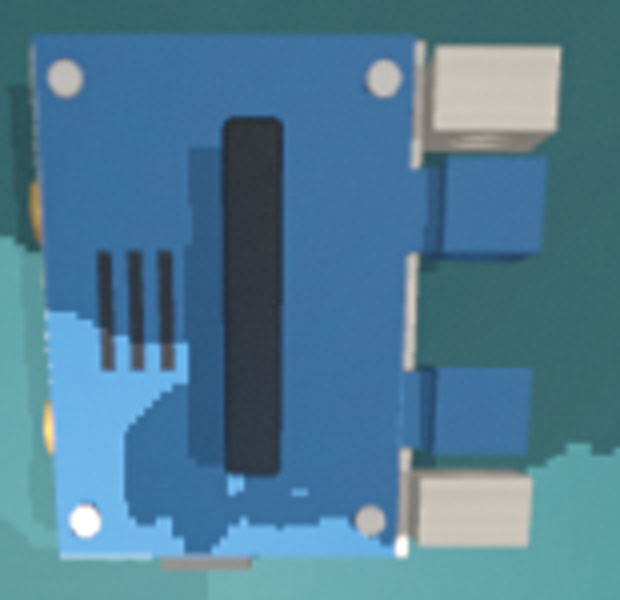

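View pics/top4.png

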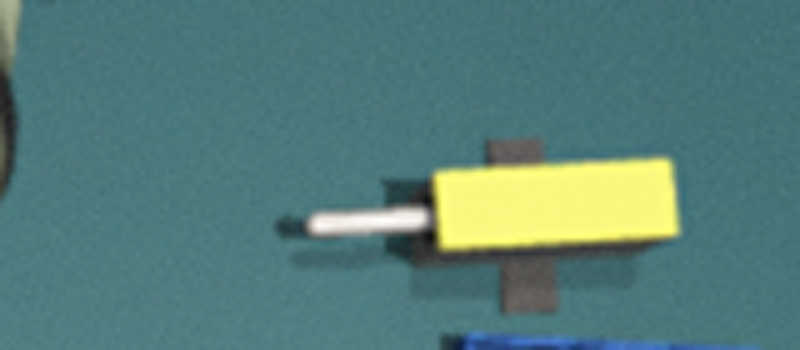

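```bash
python3 - <<'E'
from h import *
z=np.load('w4.npz',allow_pickle=True); m=z['m'].item()
f=lambda l:(np.array(l)+.5)/4-.5+[255,10]
k=onz(m,f([[433,46],[560,47],[436,131],[556,131],[416,475],[532,475],[418,546],[528,547]]),.076);print(k.round(4))
a=(k[0]+k[1]+k[2]+k[3])/4;b=k[4:].mean(0);print('kn centres',a,b,'yaw',np.arctan2(-(a-b)[0],(a-b)[1]), (a+b)/2)
bar=onz(m,f([[222,118],[282,118],[225,474],[280,474]]),.101); print('bar',bar.mean(0))
z=np.load('top4.npz',allow_pickle=True); m=z['m'].item(); p=z['p'].astype(int)
f=lambda l:(np.array(l)+.5)/5-.5+[360,120]
print('pin tip, mouth end',onz(m,f([[305,225],[430,218]]),.041))
r=onz(m,f([[433,170],[672,158],[679,234],[438,250]]),.062); print('roof',r.round(4), r.mean(0))
e=(r[0]+r[3])/2-(r[1]+r[2])/2; print('yaw',np.arctan2(-e[0],e[1]), 'mouth',(r[0]+r[3])/2)
E
```

```text
[[0.6054 0.1449 0.076 ]
 [0.6363 0.1448 0.076 ]
 [0.607  0.1263 0.076 ]
 [0.6367 0.1265 0.076 ]
 [0.6055 0.0433 0.076 ]
 [0.6369 0.0433 0.076 ]
 [0.6069 0.0242 0.076 ]
 [0.6372 0.0239 0.076 ]]
kn centres [0.62133353 0.13563548 0.076     ] [0.62162026 0.03368091 0.076     ] yaw 0.002812297128471605 [0.6214769 0.0846582 0.076    ]
bar [0.56147962 0.08500881 0.101     ]
pin tip, mouth end [[ 0.54420396 -0.25583197  0.041     ]
 [ 0.54670647 -0.32316981  0.041     ]]
roof [[ 0.5684 -0.3205  0.062 ]
 [ 0.5724 -0.4475  0.062 ]
 [ 0.5313 -0.4484  0.062 ]
 [ 0.5252 -0.3209  0.062 ]] [ 0.54932209 -0.38431401  0.062     ]
yaw 0.039655650454564206 mouth [ 0.54679835 -0.32070613  0.062     ]
```

>>> jog_arm([
  [[-1.7,-29.1,0],0.04],
  [[-1.7,-29.1,0],0.04],
  [[-1.7,-29.1,0],0.04],
  [[-1.7,-29.1,-3],0.04],
  [[-1.7,-29.1,-6],0.04],
  [[-1.7,-29.1,-9],0.04],
  [[-1.7,-29.1,-9],0.04],
  [[-1.7,-29.1,-9],0.04],
  [[-1.7,-29.1,-9],0.04],
])

```text
t: 7.95
tcp_pos: [0.5463, -0.2986, 0.1515]
eef_rot: [2.171, 2.27, 0.003]
ft_force: [-0.3, -0.1, 0.8]
finger_gap: 0.999
```

```bash
python3 - <<'E'
from h import *
s=env.read_state(); print(s['tcp_pos'],yawtool(s))
m,p,d=shot('wrist'); cv2.imwrite('pics/w5.png',p[:,:,::-1]); np.savez('w5.npz',p=p,d=d,m=np.array(m,dtype=object))
E
```

```text
[ 0.54632283 -0.2985501   0.15148104] 0.04445571908954078
```

View pics/w5.png

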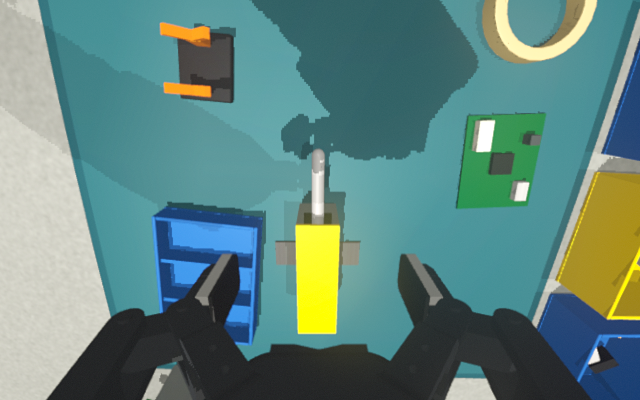

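The wrist view shows the pin shank from the tip (319,152) to the tunnel mouth (319,215), and the rest at (205,62). I'll measure the shank axis, the tray's clearance and the rest.

```bash
python3 - <<'E'
from h import *
z=np.load('w5.npz',allow_pickle=True); p,d,m=z['p'],z['d'],z['m'].item()
P=cloud(m,d)
print('tray corner',onz(m,[[264,212],[257,265]],.03))
for v in range(150,222,6):
    row=P[v,300:340]; g=np.where((row[:,2]>.025)&(row[:,2]<.06))[0]
    if len(g): print(v,300+g.min(),300+g.max(), onz(m,[[300+(g.min()+g.max())/2,v]],.045)[0].round(4), row[g,2].max().round(4))
print('mouth roof', onz(m,[[296,225],[340,224],[297.5,333],[336,333]],.062).round(4))
b=p[10:120,140:260,::-1]; cv2.imwrite('pics/w5r.png',cv2.resize(b,None,fx=5,fy=5,interpolation=cv2.INTER_CUBIC))
b=p[130:240,270:370,::-1]; cv2.imwrite('pics/w5p.png',cv2.resize(b,None,fx=5,fy=5,interpolation=cv2.INTER_CUBIC))
E
```

```text
tray corner [[ 0.49125895 -0.32188825  0.03      ]
 [ 0.48241961 -0.38431459  0.03      ]]
150 315 321 [ 0.5432 -0.2544  0.045 ] 0.0429
156 312 324 [ 0.5435 -0.2598  0.045 ] 0.0466
162 312 324 [ 0.5437 -0.2652  0.045 ] 0.0469
168 312 324 [ 0.5439 -0.2707  0.045 ] 0.0458
174 312 323 [ 0.5437 -0.2763  0.045 ] 0.0465
180 312 323 [ 0.544 -0.282  0.045] 0.0456
186 312 323 [ 0.5442 -0.2877  0.045 ] 0.0464
192 312 323 [ 0.5445 -0.2936  0.045 ] 0.0457
198 312 323 [ 0.5447 -0.2995  0.045 ] 0.0464
204 312 323 [ 0.545  -0.3055  0.045 ] 0.0462
210 312 323 [ 0.5452 -0.3116  0.045 ] 0.0457
216 300 337 [ 0.5465 -0.3177  0.045 ] 0.0461
mouth roof [[ 0.5261 -0.3205  0.062 ]
 [ 0.566  -0.3177  0.062 ]
 [ 0.5299 -0.4451  0.062 ]
 [ 0.5706 -0.4434  0.062 ]]
```

View pics/w5r.png

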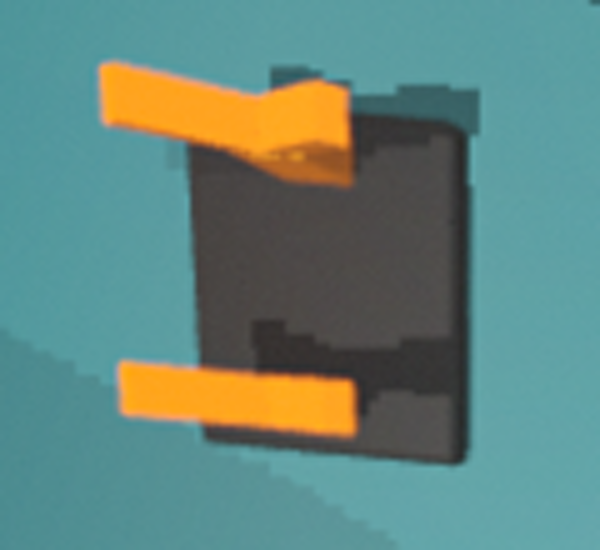

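View pics/w5p.png

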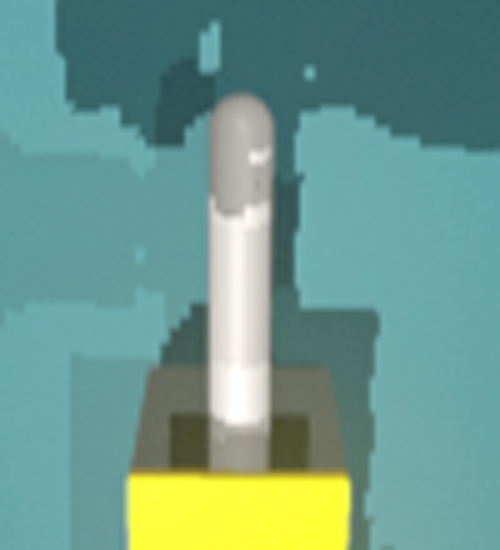

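>>> jog_arm([
  [[0,-0.5,-4],-0.01],
  [[0,-0.5,-8],-0.01],
  [[0,-0.5,-11],-0.01],
  [[0,-0.5,-13],-0.01],
  [[0,-0.5,-13.1],-0.01],
  [[0,-0.5,-13.1],-0.01],
])

```text
t: 8.6
tcp_pos: [0.5476, -0.3027, 0.0225]
eef_rot: [2.179, 2.259, 0.005]
ft_force: [0.2, -0.3, 0.5]
finger_gap: 0.997
```

>>> jog_arm([
  [[0,0,0],0],
  [[0,0,0],0],
  [[0,0,0],0],
  [[0,0,0],0],
  [[0,0,0],0],
  [[0,0,0],0],
  [[0,0,0],0],
  [[0,0,0],0],
], gripper=0, newtons=110)

```text
t: 9.4
tcp_pos: [0.5477, -0.3027, 0.0227]
eef_rot: [2.178, 2.259, 0.005]
ft_force: [-0.7, 1.2, 5.5]
finger_gap: 0.101
```

```bash
python3 - <<'E'
from h import *
s=env.read_state(); print(s['tcp_pos'],yawtool(s),s['finger_gap'])
z=np.load('w5.npz',allow_pickle=True); p,d,m=z['p'],z['d'],z['m'].item()
f=lambda l:(np.array(l)+.5)/5-.5+[140,10]
k=onz(m,f([[465,130],[463,462],[205,440]]),.010); print('foot',k.round(4),'c',(k[0]+k[2])/2)
e=k[0]-k[1]; print('yaw',np.arctan2(-e[0],e[1])); e=k[1]-k[2]; print(np.arctan2(e[1],e[0]))
t=onz(m,f([[103,62],[350,90],[120,362],[355,380],[101,122],[352,185],[122,416],[354,437]]),.052); print('post tops',t.round(4))
z=np.load('top4.npz',allow_pickle=True); p,m=z['p'],z['m'].item()
b=p[185:230,370:430,::-1]; cv2.imwrite('pics/t4r.png',cv2.resize(b,None,fx=10,fy=10,interpolation=cv2.INTER_CUBIC))
E
```

```text
[ 0.54770965 -0.30272155  0.02265877] 0.036324453780490575 0.10128011358942898
foot [[ 0.4617 -0.1597  0.01  ]
 [ 0.4586 -0.2171  0.01  ]
 [ 0.4088 -0.2149  0.01  ]] c [ 0.4352777  -0.18731269  0.01      ]
yaw -0.053392177061666386
-0.043431639075867126
post tops [[ 0.4182 -0.1604  0.052 ]
 [ 0.456  -0.1631  0.052 ]
 [ 0.4157 -0.2035  0.052 ]
 [ 0.4539 -0.2049  0.052 ]
 [ 0.4169 -0.1687  0.052 ]
 [ 0.4554 -0.1763  0.052 ]
 [ 0.415  -0.2118  0.052 ]
 [ 0.4531 -0.2137  0.052 ]]
```

View pics/t4r.png

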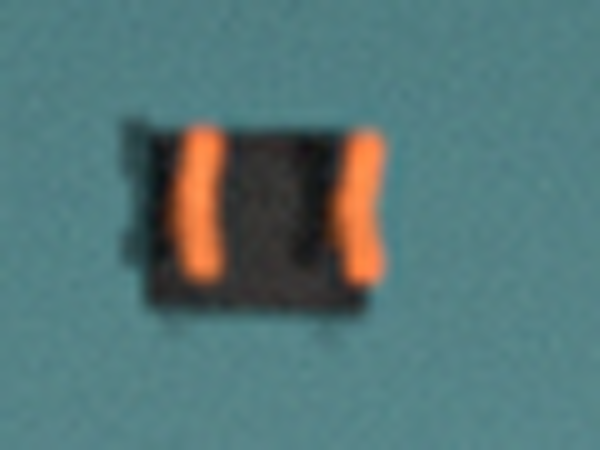

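>>> jog_arm([
  [[-0.05,1.5,0.2],0],
  [[-0.12,3.5,0.3],0],
  [[-0.2,5.5,0.4],0],
  [[-0.26,7.5,0.5],0],
  [[-0.33,9.5,0.6],0],
  [[-0.4,11.5,0.6],0],
  [[-0.46,13.2,0.6],0],
  [[-0.46,13.2,0.6],0],
  [[-0.46,13.2,0.6],0],
])

```text
t: 10.3
tcp_pos: [0.5431, -0.1709, 0.0286]
eef_rot: [2.178, 2.259, 0.004]
ft_force: [-0.8, -1.0, -1.1]
finger_gap: 0.095
```

```bash
python3 - <<'E'
from h import *
s=env.read_state(); print(s['tcp_pos'],yawtool(s),s['finger_gap'])
for n in ['wrist','scene']:
    m,p,d=shot(n); np.savez(n+'6.npz',p=p,d=d,m=np.array(m,dtype=object))
    if n=='wrist': cv2.imwrite('pics/w6.png',p[:,:,::-1])
    else:
        u=project(m,[.54,-.25,.05])[0].astype(int); b=p[u[1]-50:u[1]+50,u[0]-65:u[0]+65,::-1]; cv2.imwrite('pics/s6c.png',cv2.resize(b,None,fx=6,fy=6,interpolation=cv2.INTER_CUBIC))
E
```

```text
[ 0.54313278 -0.17087397  0.02861515] 0.036538580372200515 0.09527043944881758
```

View pics/w6.png

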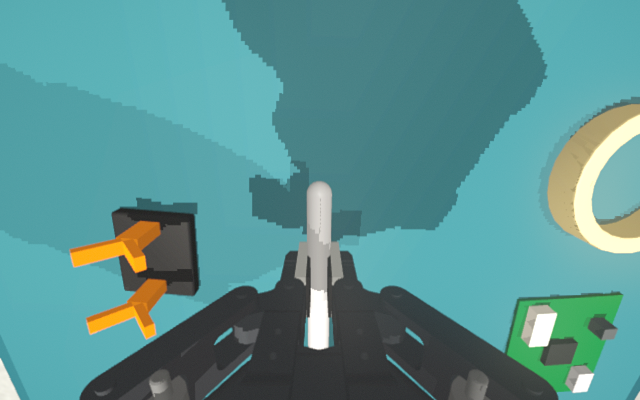

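View pics/s6c.png

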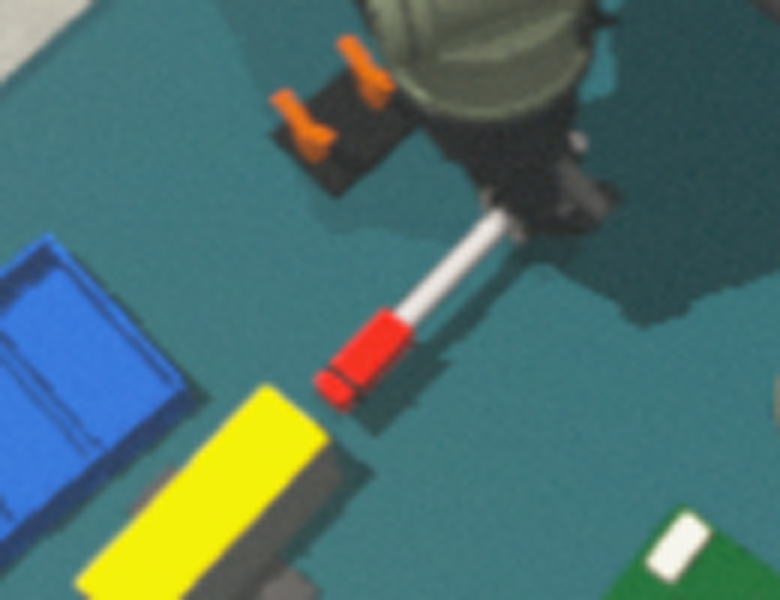

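The wrist view shows the tip at (319,183), and the scene crop shows the red handle clear of the tunnel at (365,360). I'll check the pin's tilt by depth.

```bash
python3 - <<'E'
from h import *
z=np.load('wrist6.npz',allow_pickle=True); p,d,m=z['p'],z['d'],z['m'].item(); P=cloud(m,d)
for v in range(182,242,8): print(v,P[v,319].round(4))
print('tip',onz(m,[[319,182]],.044))
z=np.load('scene6.npz',allow_pickle=True); p,d,m=z['p'],z['d'],z['m'].item(); P=cloud(m,d)
hsv=cv2.cvtColor(p,cv2.COLOR_RGB2HSV).astype(int)
r=((hsv[...,0]<6)|(hsv[...,0]>174))&(hsv[...,1]>170)&(abs(P[...,1]+.28)<.08)&(P[...,0]>.48)&(P[...,0]<.6)
q=P[r]; print(len(q),q.min(0),q.max(0))
for lo in np.arange(-.32,-.22,.01):
    s=q[(q[:,1]>lo)&(q[:,1]<=lo+.01)]
    if len(s): print(lo.round(3),len(s),np.percentile(s[:,2],[50,90]).round(4),np.median(s[:,0]).round(4))
E
```

```text
182 [ 0.5406 -0.1223  0.0459]
190 [ 0.5407 -0.125   0.0499]
198 [ 0.5408 -0.1281  0.052 ]
206 [ 0.5409 -0.1322  0.0515]
214 [ 0.5411 -0.1364  0.0508]
222 [ 0.5412 -0.14    0.0517]
230 [ 0.5414 -0.1447  0.0505]
238 [ 0.5416 -0.1492  0.05  ]
tip [[ 0.54062052 -0.12282408  0.044     ]]
101 [ 0.52105234 -0.30285288  0.0033932 ] [ 0.55760674 -0.25437056  0.05973868]
-0.31 7 [0.0516 0.0523] 0.5472
-0.3 16 [0.0537 0.0577] 0.549
-0.29 20 [0.0521 0.0563] 0.5495
-0.28 25 [0.0512 0.0555] 0.5472
-0.27 24 [0.0514 0.0534] 0.5476
-0.26 9 [0.0525 0.0541] 0.5482
```

>>> jog_arm([
  [[0,0,4],0],
  [[-3,1,5],-0.04],
  [[-7,3.1,5],-0.085],
  [[-10.5,3.1,5],-0.085],
  [[-10.5,3.1,5],-0.085],
  [[-10.5,3.1,5],-0.085],
  [[-10.5,3.1,3],-0.085],
  [[-10.5,3.1,1.5],-0.085],
  [[-10.5,3.1,1],-0.085],
  [[-10.5,3.1,1],-0.085],
])

```text
t: 11.4
tcp_pos: [0.4383, -0.1409, 0.0382]
eef_rot: [2.274, 2.163, 0.004]
ft_force: [-0.2, -0.1, 0.1]
finger_gap: 0.097
```

```bash
python3 - <<'E'
from h import *
s=env.read_state(); print(s['tcp_pos'],yawtool(s),s['finger_gap'])
for n in ['scene','wrist']:
    m,p,d=shot(n); np.savez(n+'7.npz',p=p,d=d,m=np.array(m,dtype=object))
    if n=='wrist': cv2.imwrite('pics/w7.png',p[:,:,::-1])
    else:
        u=project(m,[.44,-.2,.05])[0].astype(int); b=p[u[1]-50:u[1]+50,u[0]-65:u[0]+65,::-1]; cv2.imwrite('pics/s7c.png',cv2.resize(b,None,fx=6,fy=6,interpolation=cv2.INTER_CUBIC))
E
```

```text
[ 0.4382672  -0.14085081  0.03817261] -0.04996354293165751 0.0965318296301465
```

View pics/s7c.png

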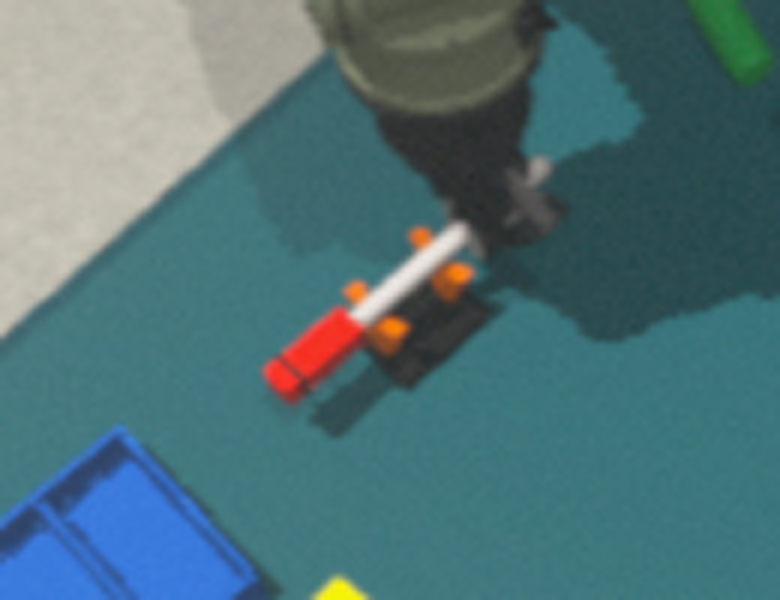

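>>> jog_arm([
  [[0,0,-0.5],0],
  [[0,0,-0.9],0],
  [[0,0,-0.95],0],
  [[0,0,-0.95],0],
])

```text
t: 11.9
tcp_pos: [0.4383, -0.1408, 0.0295]
eef_rot: [2.273, 2.162, 0.004]
ft_force: [-0.9, -0.6, 1.4]
finger_gap: 0.101
```

>>> jog_arm([
  [[0,0,0],0],
  [[0,0,0],0],
  [[0,0,0],0],
  [[0,0,0],0],
  [[0,0,0],0],
], gripper=1)

```text
t: 12.4
tcp_pos: [0.4384, -0.1408, 0.0295]
eef_rot: [2.273, 2.163, 0.004]
ft_force: [-0.2, -0.0, 0.1]
finger_gap: 0.937
```

>>> jog_arm([
  [[0,0,5],0],
  [[0,0,9],0],
  [[-0.5,-5,10],0],
  [[-0.5,-9.6,10],0],
  [[-0.5,-9.6,10],0],
  [[-0.5,-9.6,10],0],
])

```text
t: 13.0
tcp_pos: [0.433, -0.2375, 0.1295]
eef_rot: [2.275, 2.161, 0.004]
ft_force: [1.0, 1.2, -0.7]
finger_gap: 1.001
```

```bash
python3 - <<'E'
from h import *
s=env.read_state(); print(s['tcp_pos'],yawtool(s),s['finger_gap'])
m,p,d=shot('wrist'); np.savez('wrist8.npz',p=p,d=d,m=np.array(m,dtype=object)); cv2.imwrite('pics/w8.png',p[:,:,::-1])
E
```

```text
[ 0.4330021  -0.23746892  0.12945349] -0.05153104926120044 1.0013424396066595
```

View pics/w8.png

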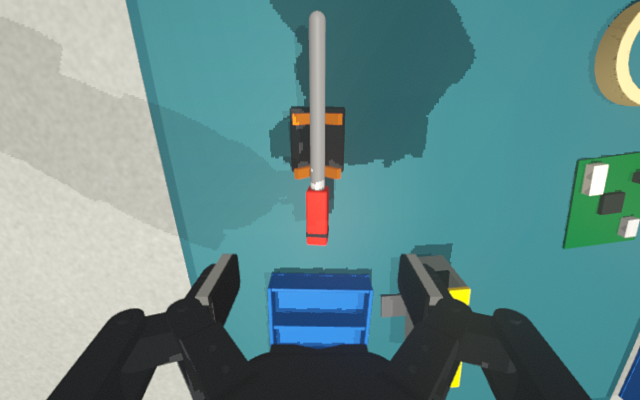

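The pin lies in the V; the tip is at (317,14), the handle at (317,217), balanced and free. I'll measure the handle's centre.

```bash
python3 - <<'E'
from h import *
z=np.load('wrist8.npz',allow_pickle=True); p,d,m=z['p'],z['d'],z['m'].item(); P=cloud(m,d)
hsv=cv2.cvtColor(p,cv2.COLOR_RGB2HSV).astype(int)
r=((hsv[...,0]<8)|(hsv[...,0]>172))&(hsv[...,1]>150); r[:, :280]=0; r[:,350:]=0
c=biggest(r); print(cv2.boundingRect(c)); w=onz(m,c,.054); print(rect(w[:,:2]))
q=P[r]; print(np.percentile(q[:,2],[5,25,50,75,95]))
for v in (195,205,215,225,235): print(v,[P[v,u,2].round(4) for u in range(308,328,3)])
print('tip',onz(m,[[317.3,11]],.045),'shoulder',onz(m,[[317,189]],.052))
for v in (20,60,100,140): 
    g=np.where(P[v,300:335,2]>.035)[0]; print(v, onz(m,[[300+g.mean(),v]],.051)[0].round(4), P[v,300+g,2].max())
b=p[150:260,270:370,::-1]; cv2.imwrite('pics/w8c.png',cv2.resize(b,None,fx=5,fy=5,interpolation=cv2.INTER_CUBIC))
E
```

```text
(306, 187, 23, 47)
((0.4309355914592743, -0.23918452858924866), (0.04148583114147186, 0.018077729269862175), 86.2205810546875)
[0.05220827 0.05372217 0.05441564 0.05500646 0.05583915]
195 [np.float64(0.0538), np.float64(0.0537), np.float64(0.0543), np.float64(0.0545), np.float64(0.0544), np.float64(0.0553), np.float64(0.0549)]
205 [np.float64(0.0543), np.float64(0.0545), np.float64(0.0543), np.float64(0.0544), np.float64(0.0555), np.float64(0.0547), np.float64(0.0549)]
215 [np.float64(0.0537), np.float64(0.0541), np.float64(0.0542), np.float64(0.0543), np.float64(0.055), np.float64(0.0551), np.float64(0.0551)]
225 [np.float64(0.0541), np.float64(0.0539), np.float64(0.0544), np.float64(0.0539), np.float64(0.0552), np.float64(0.0548), np.float64(0.0542)]
235 [np.float64(0.0543), np.float64(0.0549), np.float64(0.0555), np.float64(0.055), np.float64(0.0555), np.float64(0.0559), np.float64(0.0564)]
tip [[ 0.43915896 -0.09193322  0.045     ]] shoulder [[ 0.43208473 -0.22088705  0.052     ]]
20 [ 0.4386 -0.099   0.051 ] 0.052400155316220165
60 [ 0.4369 -0.1244  0.051 ] 0.05192778939426987
100 [ 0.4358 -0.1517  0.051 ] 0.0519227964929245
140 [ 0.4342 -0.1813  0.051 ] 0.05242483664003075
```

View pics/w8c.png

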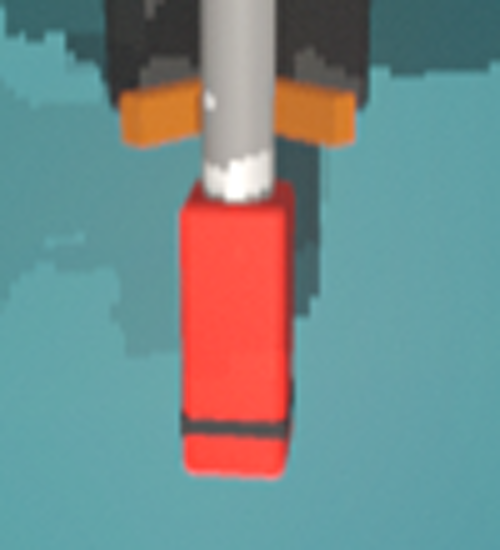

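>>> jog_arm([
  [[-0.1,-1.0,-4],0],
  [[-0.1,-1.0,-7.5],0],
  [[-0.1,-1.0,-9.5],0],
  [[-0.1,-1.0,-10.3],0],
  [[-0.1,-1.0,-10.3],0],
  [[-0.1,-1.0,-10.3],0],
])

```text
t: 13.65
tcp_pos: [0.4327, -0.2462, 0.0273]
eef_rot: [2.272, 2.163, 0.005]
ft_force: [-0.3, -0.2, 0.3]
finger_gap: 1.001
```

>>> jog_arm([
  [[0,0,0],0],
  [[0,0,0],0],
  [[0,0,0],0],
  [[0,0,0],0],
  [[0,0,0],0],
  [[0,0,0],0],
  [[0,0,0],0],
  [[0,0,0],0],
], gripper=0, newtons=100)

```text
t: 14.45
tcp_pos: [0.4325, -0.2462, 0.0273]
eef_rot: [2.273, 2.163, 0.005]
ft_force: [-3.1, 0.3, 4.0]
finger_gap: 0.188
```

>>> jog_arm([
  [[0,0,3],0],
  [[0,0,7],0],
  [[0,0,10],0],
  [[0,0,10],0],
  [[0,0,10],0],
])

```text
t: 14.95
tcp_pos: [0.4328, -0.2461, 0.1274]
eef_rot: [2.272, 2.163, 0.006]
ft_force: [-0.2, 0.6, -1.4]
finger_gap: 0.192
```

```bash
python3 - <<'E'
from h import *
s=env.read_state(); print(s['tcp_pos'],yawtool(s),s['finger_gap'])
m,p,d=shot('wrist'); np.savez('wrist9.npz',p=p,d=d,m=np.array(m,dtype=object)); cv2.imwrite('pics/w9.png',p[:,:,::-1])
P=cloud(m,d)
for v in range(5,200,15):
    g=np.where((P[v,280:360,2]>s['tcp_pos'][2]-.03))[0]
    if len(g): print(v,280+g.min(),280+g.max(), P[v,280+g].max(0)[2].round(4), onz(m,[[280+(g.min()+g.max())/2,v]],s['tcp_pos'][2]+.019)[0].round(4))
E
```

```text
[ 0.43276613 -0.24608812  0.1273611 ] -0.04905106755581208 0.1915679188970768
5 289 332 0.2705 [ 0.4345 -0.1268  0.1464]
20 302 332 0.1528 [ 0.4368 -0.132   0.1464]
35 284 332 0.2705 [ 0.433  -0.137   0.1464]
50 303 332 0.2705 [ 0.4364 -0.1425  0.1464]
65 303 332 0.1526 [ 0.4362 -0.148   0.1464]
80 303 331 0.2705 [ 0.4357 -0.1537  0.1464]
95 304 331 0.1522 [ 0.4356 -0.1595  0.1464]
110 304 331 0.2705 [ 0.4353 -0.1655  0.1464]
125 304 348 0.2705 [ 0.4386 -0.1719  0.1464]
140 305 331 0.1522 [ 0.4349 -0.1781  0.1464]
155 305 331 0.1519 [ 0.4345 -0.1847  0.1464]
170 305 331 0.1521 [ 0.4342 -0.1915  0.1464]
185 306 330 0.1521 [ 0.4339 -0.1985  0.1464]
```

View pics/w9.png

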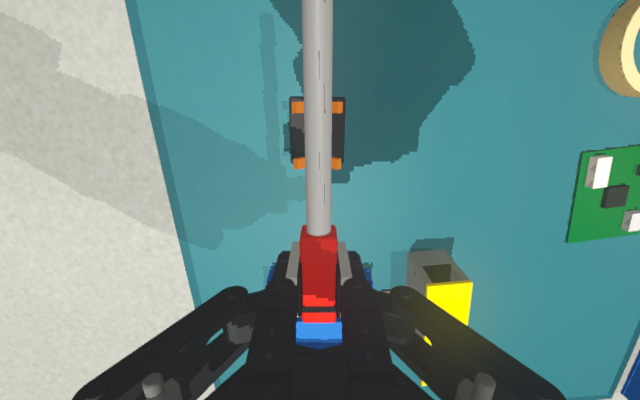

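>>> jog_arm([
  [[19,8.1,0],0.052],
  [[19,8.1,0],0.052],
  [[19,8.1,0],0.052],
  [[19,8.1,0],0.052],
  [[19,8.1,0],0.052],
  [[19,8.1,0],0.052],
  [[19,8.1,-3],0.052],
  [[19,8.1,-6],0.052],
  [[19,8.1,-8.4],0.052],
  [[19,8.1,-8.4],0.052],
  [[19,8.1,-8.4],0.052],
])

```text
t: 16.1
tcp_pos: [0.6217, -0.1659, 0.0431]
eef_rot: [2.217, 2.221, 0.004]
ft_force: [0.0, -0.4, 1.0]
finger_gap: 0.19
```

```bash
python3 - <<'E'
from h import *
s=env.read_state(); print(s['tcp_pos'],yawtool(s),s['finger_gap'])
for n in ['scene','wrist','top']:
    m,p,d=shot(n); np.savez(n+'10.npz',p=p,d=d,m=np.array(m,dtype=object))
    if n=='wrist': cv2.imwrite('pics/w10.png',p[:,:,::-1])
    else:
        u=project(m,[.62,.02,.06])[0].astype(int); print(n,u); b=p[u[1]-40:u[1]+40,u[0]-50:u[0]+50,::-1]; cv2.imwrite(f'pics/{n}10c.png',cv2.resize(b,None,fx=7,fy=7,interpolation=cv2.INTER_CUBIC))
E
```

```text
[ 0.62174746 -0.16588183  0.04307688] 0.0017475828331206852 0.19011530974548235
scene [343 223]
top [317 137]
```

View pics/w10.png

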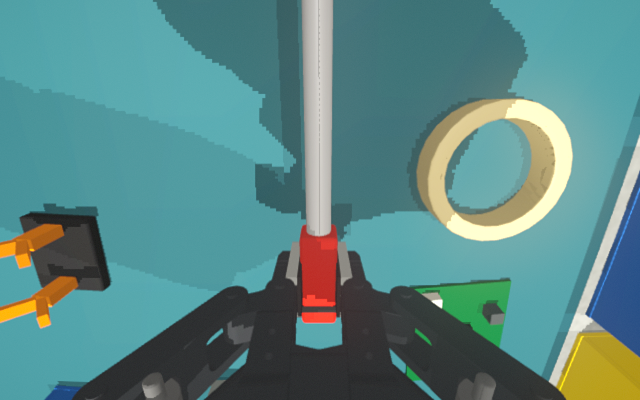

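View pics/scene10c.png

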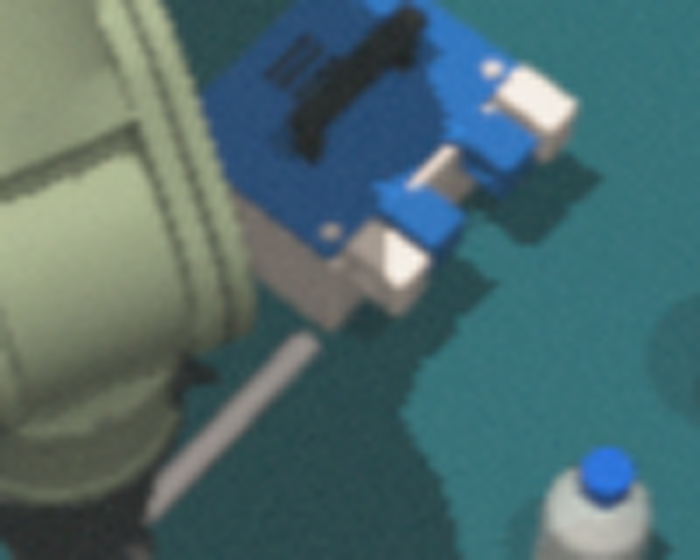

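View pics/top10c.png

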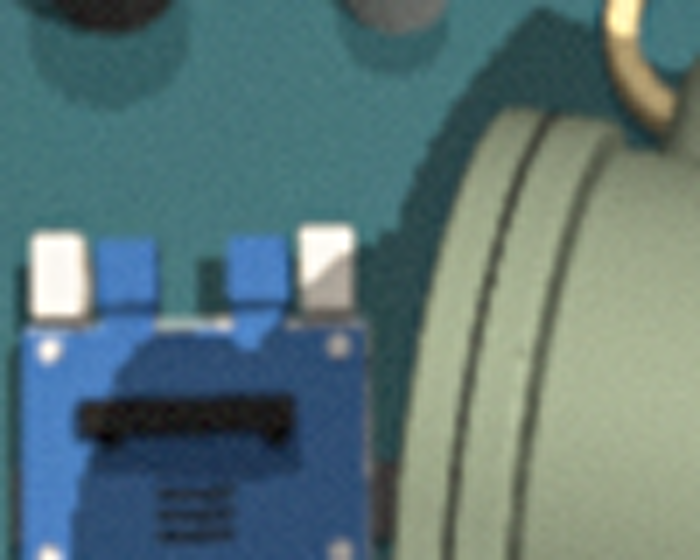

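```bash
python3 - <<'E'
from h import *
s=env.read_state(); T=s['tcp_pos']; print(cv2.Rodrigues(s['eef_rot'])[0].round(4))
z=np.load('wrist10.npz',allow_pickle=True); p,d,m=z['p'],z['d'],z['m'].item(); P=cloud(m,d)
L=[]
g=cv2.cvtColor(p,cv2.COLOR_RGB2GRAY).astype(float); g=cv2.GaussianBlur(g,(1,5),0)
for v in range(2,215,4):
    dm=d[v,295:345]; on=np.where(abs(dm-np.median(d[v,314:322]))<.012)[0]+295
    if len(on)<18: continue
    top=np.median(P[v,314:322],0)
    c=onz(m,[[(on.min()+on.max())/2,v]],.0615)[0]
    L.append([top[1],top[2],c[0],c[1],on.min(),on.max()])
L=np.array(L); print(len(L),L[[0,len(L)//2,-1]].round(4))
print('z fit',np.polyfit(L[:,0],L[:,1],1), 'top z at -.05',np.polyval(np.polyfit(L[:,0],L[:,1],1),-.05))
a=np.polyfit(L[:,3],L[:,2],1); print('x fit',a,'x at tcp y',np.polyval(a,T[1]),'tcp',T)
# same on scene: pin centreline
z=np.load('scene10.npz',allow_pickle=True); p,m=z['p'],z['m'].item()
f=lambda l:(np.array(l)+.5)/7-.5+[343-50,223-40]
pin=[[T[0],y,.0609] for y in (-.011,-.06)]
print('pred tip',project(m,pin), 'obs tip, mid', f([[310,340],[240,413]]))
E
```

```text
[[-2.5e-03  1.0e+00  6.4e-03]
 [ 1.0e+00  2.5e-03 -7.0e-04]
 [-8.0e-04  6.4e-03 -1.0e+00]]
54 [[-4.700e-02  6.790e-02  6.205e-01 -4.510e-02  3.020e+02  3.320e+02]
 [-8.500e-02  6.760e-02  6.207e-01 -8.510e-02  3.040e+02  3.310e+02]
 [-1.305e-01  6.780e-02  6.210e-01 -1.331e-01  3.060e+02  3.300e+02]]
z fit [0.00364864 0.06827966] top z at -.05 0.06809722986951733
x fit [-0.00664177  0.62016533] x at tcp y 0.6212643697112198 tcp [ 0.62277695 -0.16547416  0.04409367]
pred tip [[337.74301998 230.5194199 ]
 [326.863483   241.63517953]] obs tip, mid [[336.85714286 231.14285714]
 [326.85714286 241.57142857]]
```

>>> jog_arm([
  [[0.1,0,0.03],-0.003],
  [[0.1,1,0.03],-0.003],
  [[0.1,2,0.03],-0.003],
  [[0.1,2.8,0.03],-0.003],
  [[0.1,3.3,0.03],-0.003],
  [[0.1,3.7,0.03],-0.003],
  [[0.1,3.7,0.03],-0.003],
])

```text
t: 16.95
tcp_pos: [0.6239, -0.1278, 0.0444]
eef_rot: [2.218, 2.218, 0.006]
ft_force: [0.0, -0.2, -0.9]
finger_gap: 0.19
```

```bash
python3 - <<'E'
from h import *
for n in ['scene','wrist']:
    m,p,d=shot(n); np.savez(n+'11.npz',p=p,d=d,m=np.array(m,dtype=object))
    if n=='wrist': cv2.imwrite('pics/w11.png',p[:,:,::-1])
    else:
        u=[343,223]; b=p[u[1]-40:u[1]+40,u[0]-50:u[0]+50,::-1]; cv2.imwrite(f'pics/{n}11c.png',cv2.resize(b,None,fx=7,fy=7,interpolation=cv2.INTER_CUBIC))
s=env.read_state(); print(s['tcp_pos'],yawtool(s),s['ft_force'])
E
```

```text
[ 0.62376578 -0.12874192  0.04441941] -0.0006594043053541223 [-0.27749487 -0.03800603 -0.02118086]
```

View pics/w11.png

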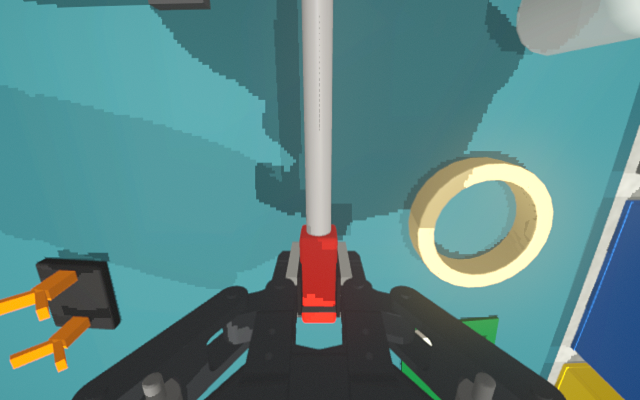

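View pics/scene11c.png

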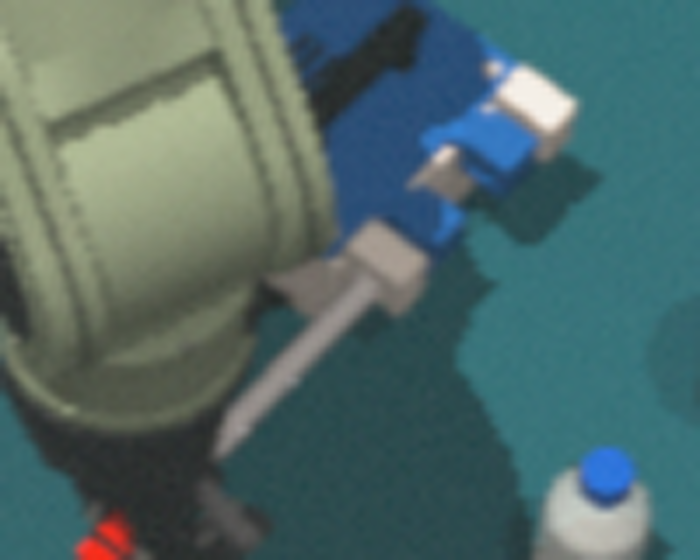

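>>> jog_arm([
  [[0,0.5,0],0],
  [[0,1.0,0],0],
  [[0,1.5,0],0],
  [[0,1.5,0],0],
])

```text
t: 17.45
tcp_pos: [0.6239, -0.1126, 0.0444]
eef_rot: [2.218, 2.218, 0.007]
ft_force: [-0.2, 0.0, -0.9]
finger_gap: 0.19
```

>>> jog_arm([
  [[0,0.5,0],0],
  [[0,1.0,0],0],
  [[0,1.5,0],0],
  [[0,1.5,0],0],
])

```text
t: 17.85
tcp_pos: [0.6239, -0.0966, 0.0444]
eef_rot: [2.217, 2.22, 0.007]
ft_force: [-0.7, 0.0, -0.2]
finger_gap: 0.192
```

>>> jog_arm([
  [[0,0.5,0],0],
  [[0,1.0,0],0],
  [[0,1.5,0],0],
  [[0,2.0,0],0],
  [[0,2.5,0],0],
  [[0,3.0,0],0],
  [[0,3.0,0],0],
])

```text
t: 18.55
tcp_pos: [0.624, -0.0656, 0.0443]
eef_rot: [2.216, 2.221, 0.007]
ft_force: [0.1, -0.2, -0.6]
finger_gap: 0.192
```

```bash
python3 - <<'E'
from h import *
m,p,d=shot('wrist'); np.savez('wrist12.npz',p=p,d=d,m=np.array(m,dtype=object)); cv2.imwrite('pics/w12.png',p[:,:,::-1])
E
```

```text
(no output)
```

View pics/w12.png

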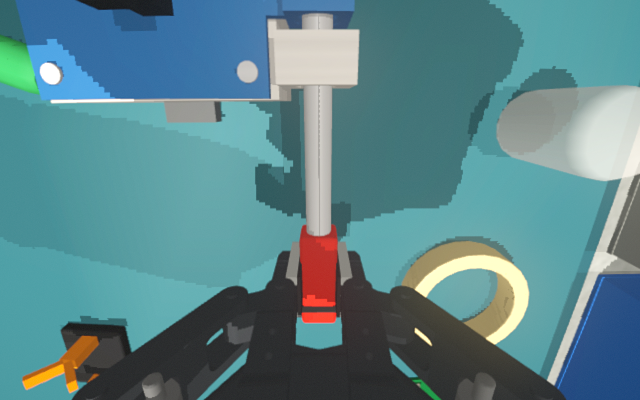

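The pin passes through the first knuckle at (316,56) and on towards the blue one at (318,10). I'll continue the threading.

>>> jog_arm([
  [[0,0.5,0],0],
  [[0,1.0,0],0],
  [[0,1.5,0],0],
  [[0,2.0,0],0],
  [[0,2.5,0],0],
  [[0,3.0,0],0],
  [[0,3.5,0],0],
  [[0,4.0,0],0],
  [[0,4.0,0],0],
])

```text
t: 19.5
tcp_pos: [0.624, -0.0253, 0.0443]
eef_rot: [2.216, 2.221, 0.007]
ft_force: [0.4, -0.6, -0.1]
finger_gap: 0.193
```

>>> jog_arm([
  [[0,0.5,0],0],
  [[0,1.0,0],0],
  [[0,1.5,0],0],
  [[0,1.5,0],0],
])

```text
t: 19.9
tcp_pos: [0.624, -0.0092, 0.0443]
eef_rot: [2.215, 2.223, 0.008]
ft_force: [1.1, -0.1, -0.8]
finger_gap: 0.195
```

>>> jog_arm([
  [[0,0.2,0],0],
  [[0,0.4,0],0],
  [[0,0.6,0],0],
  [[0,0.7,0],0],
  [[0,0.7,0],0],
])

```text
t: 20.4
tcp_pos: [0.624, -0.0021, 0.0443]
eef_rot: [2.215, 2.223, 0.008]
ft_force: [0.0, -0.1, -1.2]
finger_gap: 0.193
```

```bash
python3 - <<'E'
from h import *
s=env.read_state(); print(s['tcp_pos'],s['ft_force'])
m,p,d=shot('wrist'); np.savez('wrist13.npz',p=p,d=d,m=np.array(m,dtype=object)); cv2.imwrite('pics/w13.png',cv2.resize(p[100:300,220:420,::-1],None,fx=3,fy=3))
E
```

```text
[ 0.62400854 -0.00212267  0.04430179] [ 0.00885091 -0.05138497 -1.2128623 ]
```

View pics/w13.png

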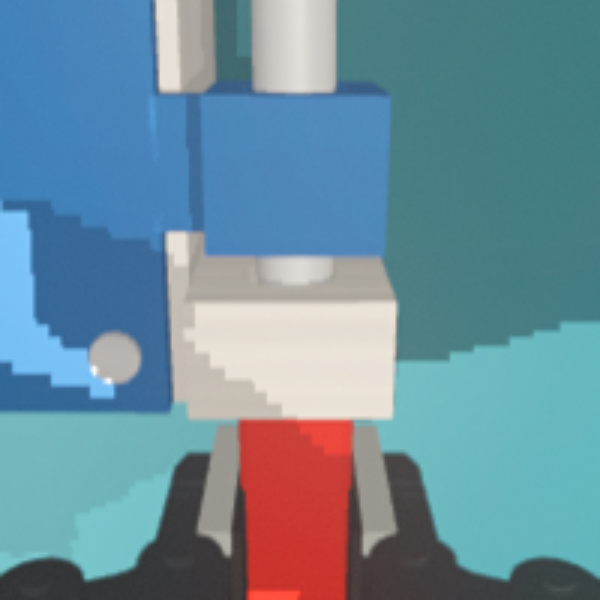

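The shoulder looks nearly against the knuckle, but there is no contact force yet. I'll push on in small steps.

>>> jog_arm([
  [[0,0.1,0],0],
  [[0,0.2,0],0],
  [[0,0.2,0],0],
])

```text
t: 20.75
tcp_pos: [0.624, -0.0001, 0.0443]
eef_rot: [2.215, 2.223, 0.008]
ft_force: [-0.2, -0.1, 0.1]
finger_gap: 0.19
```

>>> jog_arm([
  [[0,0.1,0],0],
  [[0,0.2,0],0],
  [[0,0.2,0],0],
])

```text
t: 21.05
tcp_pos: [0.624, 0.0002, 0.0444]
eef_rot: [2.215, 2.22, 0.006]
ft_force: [0.2, -8.0, -0.3]
finger_gap: 0.19
```

Contact (−8 N) at TCP y = 0.000, so the shoulder is home. I'll release and retreat.

>>> jog_arm([
  [[0,0,0],0],
  [[0,0,0],0],
  [[0,0,0],0],
  [[0,0,0],0],
  [[0,0,0],0],
], gripper=0.5)

```text
t: 21.55
tcp_pos: [0.624, 0.0004, 0.0444]
eef_rot: [2.214, 2.221, 0.006]
ft_force: [0.1, -0.5, 0.2]
finger_gap: 0.501
```

>>> jog_arm([
  [[0,0,2],0],
  [[0,0,5],0],
  [[0,0,10],0],
  [[0,0,15],0],
  [[0,-5,18],0],
  [[0,-8,20],0],
  [[0,-8,20],0],
  [[0,-8,20],0],
])

```text
t: 22.35
tcp_pos: [0.624, -0.08, 0.2445]
eef_rot: [2.216, 2.219, 0.007]
ft_force: [-0.5, 0.2, -0.9]
finger_gap: 0.498
```

```bash
python3 - <<'E'
from h import *
s=env.read_state(); print(s['t'],s['tcp_pos'],s['ft_force'])
m,p,d=shot('wrist'); np.savez('wrist14.npz',p=p,d=d,m=np.array(m,dtype=object)); cv2.imwrite('pics/w14.png',p[:,:,::-1])
P=cloud(m,d); 
hsv=cv2.cvtColor(p,cv2.COLOR_RGB2HSV).astype(int)
r=((hsv[...,0]<8)|(hsv[...,0]>172))&(hsv[...,1]>150); r[300:]=0
c=biggest(r); print(cv2.boundingRect(c)); w=onz(m,c,.071); print('handle',rect(w[:,:2]),np.median(P[r][:,2]))
m,p,d=shot('scene'); b=p[223-50:223+50,343-65:343+65,::-1]; cv2.imwrite('pics/s14.png',cv2.resize(b,None,fx=6,fy=6,interpolation=cv2.INTER_CUBIC))
E
```

```text
22.35 [ 0.62396065 -0.07997036  0.2445383 ] [-0.51303719  0.19294252 -0.87678388]
(308, 84, 17, 37)
handle ((0.6213765740394592, 0.0046624960377812386), (0.017468580976128578, 0.036711327731609344), 0.1140124499797821) 0.07001286334976842
```

View pics/w14.png

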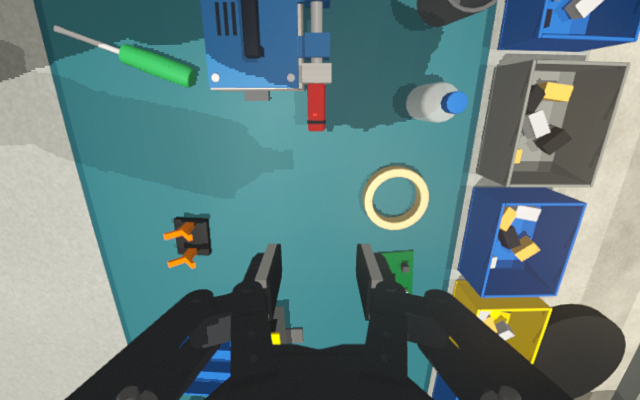

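View pics/s14.png

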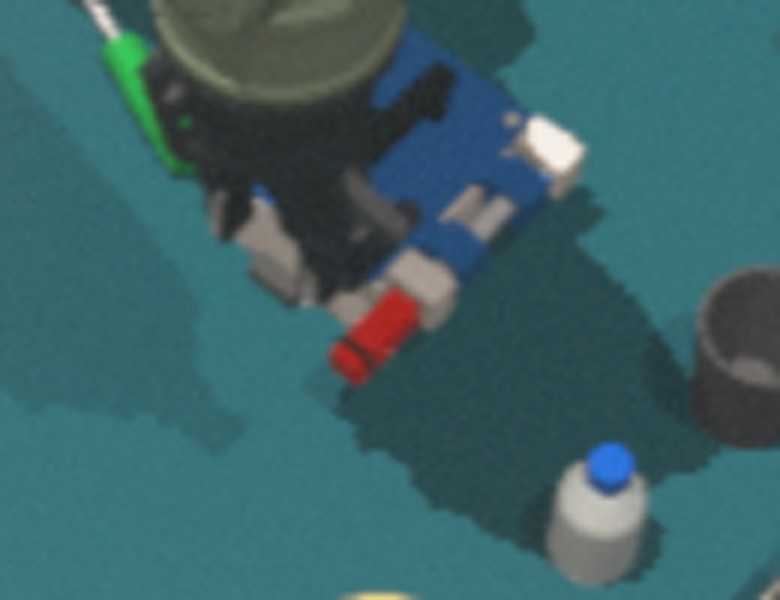

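The handle at (316,107) lies against the knuckle. One last look, from further along, for the cover and the tip.

>>> jog_arm([
  [[-3,4,0],0],
  [[-3,8,0],0],
  [[-3,8,0],0],
  [[-3,8,0],0],
])

```text
t: 22.85
tcp_pos: [0.5937, 0.0033, 0.2432]
eef_rot: [2.211, 2.227, 0.005]
ft_force: [0.6, -0.9, -0.1]
finger_gap: 0.501
```

```bash
python3 - <<'E'
from h import *
m,p,d=shot('wrist'); cv2.imwrite('pics/w15.png',p[:,:,::-1]); P=cloud(m,d); np.savez('wrist15.npz',p=p,d=d,m=np.array(m,dtype=object))
hsv=cv2.cvtColor(p,cv2.COLOR_RGB2HSV).astype(int)
b=(hsv[...,0]>95)&(hsv[...,0]<122)&(hsv[...,1]>110)&(P[...,2]>.055)&(P[...,2]<.07)&(P[...,0]<.598)&(P[...,0]>.5)&(abs(P[...,1]-.083)<.07)
q=P[b]; A=np.c_[q[:,:2]-q[:,:2].mean(0),np.ones(len(q))]; print('plate tilt,z',np.linalg.lstsq(A,q[:,2],rcond=None)[0],len(q))
k=(P[...,2]>.095)&(P[...,2]<.108)&(hsv[...,2]<120)&(abs(P[...,0]-.56)<.02)&(abs(P[...,1]-.083)<.06)
c=biggest(k); w=onz(m,c,.101); print('bar',rect(w[:,:2]),np.median(P[k][:,2]))
E
```

```text
plate tilt,z [ 0.00087378 -0.00141776  0.06566107] 8736
bar ((0.5617300271987915, 0.08551418781280518), (0.07755455374717712, 0.01436962652951479), 89.89586639404297) 0.10145064405705345
```

View pics/w15.png

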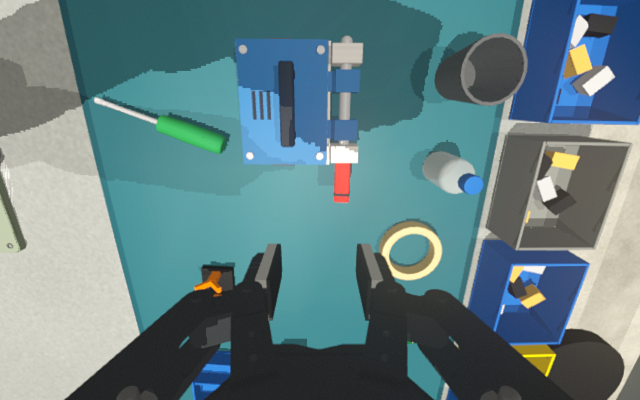

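The pin runs through all four knuckles. Its tip shows past the far one at (347,39), and the handle at (342,183) is against the first. The cover is level (plate 65.7 mm high, tilt under 0.002 rad) and nothing touches the gripper, so I'll hand in.

```bash
python3 -c "
from station import env
print(env.finish_job())"
```

```text
the job is handed in; nothing more can be done
None
```

I seated the blue cover on the housing and drew the pin out of its tunnel. I laid it in the V rest, took it again by its handle and threaded it through all four knuckles until the shoulder met the housing. Then I let go, moved the gripper clear and handed in at about 23 s. No verdict was reported.

**Last checks:**
- **Cover:** the plate top measured 65.7 mm high (65 expected), with tilt under 0.002 rad. By the wrist camera, the grip bar sits about 6 mm along the housing's x (5 expected).
- **Pin:** the tip shows past the far knuckle and the handle lies against the first one. The push ended with 8 N of contact at the shoulder. The insertion up to there showed no notable force.
- **Bystanders:** I saw none of them touched or moved, but I only judged this by eye.

**What disagreed:** the wrist camera read about 1.2 mm low in x against the robot's own position, so I corrected the hinge line for that. The cameras also differed by up to 8 mm on the cover's position along its bar before I picked it up. I went with a middle value, and it seated without trouble.

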